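Put the cranks back on the washed box mills

ROBOT

A 6-joint arm with a two-finger parallel gripper is mounted at the origin on a cart in front of the work surface, level with it; the furniture and walls round the work are solid. World frame = base frame: x ahead of the robot, y to its left, z up, the work surface at z = 0. Lengths are in m, angles in rad, forces in N, time in s.
With the tool pointing down it reaches from about 0.25 to 0.725 m from the base axis. Payload 9.7 kg.
Tool frame: the origin (TCP) lies on the centre line of the jaws, within the pads' length; the fingertips stand 11 mm ahead of it and the grasp point (between the pads) lies 8 mm behind it; z points along the fingers, y is the line along which they close (so a half turn about z gives the same grasp; the last joint's range is limited). The gripper opens to 85 mm and grips with 20 to 120 N. Pads are 22 mm wide; open, the fingers measure 114 mm over their backs; the gripper's body (76 mm by 85 mm) begins 54 mm behind the grasp point. The pads swing forward as they close: fully open they stand 13 mm farther back than shut.
Start: joints at [1.176, 0.087, 0.176, 1.66, 0, 1.571], TCP at [0.212, 0.508, 0.221] pointing down, gripper open.
Joint ranges: [-3.13, 3.13], [-0.85, 1.81], [-1.15, 1.24], [-2.2, 2.28], [-1.44, 1.52], [-3.14, 3.14]. Speed limits (rad/s): [2.22, 2.22, 2.57, 3.14, 3.14, 3.14].

INTERFACE

Orientations are given as a rotation vector (axis times angle).
In Python, from rig import arm gives the robot as it stands. The module is installed in compiled form; this text tells all that it offers.
- The arm moves only by the tool move_arm, never from a script. Its argument "moves" is a list of rows, each a list of 7 numbers: the opening, from -1 (shut) to 1 (fully open), then the shift along the tool's x, y, z in units of 30 mm (1.0 is 30 mm), then the turn, a rotation vector about the tool's x, y, z in units of 5 degrees (1.0 is 5 degrees). A call has 1 to 20 rows; each row shifts and turns the commanded pose from where the row before left it, along the tool's axes as they then stand; what a row does not reach is not made up. A row lasts 1/8 s, in which the tool goes at most 62.5 mm and 10.7 degrees, less where a joint would pass 70% of its speed; a pose out of reach is approached as far as the arm can. A call is refused whole if a number of a shift passes 1 or a number of a turn 1, either way. A call with a gripper value outside its range is refused whole. The fingers move at their own pace and stop on an object; "newtons" is the grip in N (left out, the last holds). Time passes only in rows, so rows that do not move let the fingers close. It gives the time, the measured TCP pose, the force, the opening and the grip force at its end, in the units of the state.
- arm.get_obs(): the state, without advancing time (a new reading comes with each control period).
- arm.capture(name): name is "scene" or "side" or "wrist"; returns the picture (480x640x3 uint8, red, green, blue); there is no depth.
- arm.camera_params(name): a dict with "fx", "fy", "cx", "cy" (pixels), "position" and "attitude" of the camera in the world. Camera axes: x right, y down, z forward; pixel columns grow to the right and rows downward; lengths in m; the calibration is good to about 2 mm. The wrist camera is an equidistant fisheye: a pixel r from the principal point sees the ray r / f radians off the axis. A picture is of the moment at which its call begins: read the wrist's pose just before it. camera_params takes no time and is no camera call; for the wrist camera it gives the pose at the moment of the call.
- arm.close_job(): hands the job in; it is judged then, once.
The state is a dict: "time_s": time; "joint_pos": joint angles; "dq": joint speeds; "tau": joint torques, N m; "tool_pos": TCP position; "tool_rot": TCP orientation; "force": force on the tool from outside, world axes, zero at the start; "wrist_torque": the same for the moment, N m; "finger_gap": finger opening in m; "gripper_force": force on a finger pad.
Only numpy, scipy, OpenCV 4.12 (cv2) and the standard library are available. Lean on these libraries where they do the work, as an engineer would, in place of code of your own. Each camera call takes 0.05 s, during which the arm holds its last target. There are 200 camera calls.

TASK

The box mills have been washed: push every mill's drawer fully shut, set each crank lying here right down on the square spindle of the mill of its own colour with the cross-holes in line, and lock it with a retaining pin from the tray, pushed through hub and spindle until its head meets the hub. A mill whose crank is not here only gets its drawer shut, and any spare pin is left over. Do not knock over the jars or the glass.

Things in the scene. Friction and masses are not known exactly. Their poses are not given: they have to be found in the camera images.
- red_spindle (a point): mill with red dome (fixed wooden box 108x108, 58 mm high, dome above): centre of its steel shoulder, 40 mm wide, 70 mm above the worktop, where the crank hub rests. Upright spindle here: 18 mm square, 48 mm tall, top 7 mm tapering to 10 mm; x, y square to its flats, z up. Its 11 mm cross-hole runs along y, 22 mm above this point. Turns stiffly (0.08 N m)
- red_drawer (a joint): drawer of the red mill: 0 = shut, up to 0.05 m pulled out along the -x of its knob's frame; slides with about 1.2 N of friction and stays where it is left
- red_drawer_knob (a point): foremost point of the brass knob (16 mm wide, 15 mm proud) on the drawer of the red mill, 34 mm above the worktop; drawer front 72 mm wide, from 14 to 48 mm above the worktop. x points into the mill (the way to push it shut), z up. Shut, this point lies 70.5 mm ahead of the spindle's axis
- red_crank: loose crank, red grip, about 0.16 kg: hub 38x38x40 mm, bored right through 20 mm square; flat arm 16 mm wide, 7 mm thick, along the foot to an upright grip (25 mm wide, top at 51 mm) 85 mm from the hub's middle. Origin: centre of the hub's foot; z up, x along the arm, y along the cross-hole. Not every crank is here each time
- red_crank_hole (a point): middle of the red crank's cross-hole, on the bore's centre line 22 mm above the hub's foot; 10.5 mm hole along y through both hub walls (9 mm each)
- green_spindle (a point): mill with green dome (fixed wooden box 108x108, 58 mm high, dome above): centre of its steel shoulder, 40 mm wide, 70 mm above the worktop, where the crank hub rests. Upright spindle here: 18 mm square, 48 mm tall, top 7 mm tapering to 10 mm; x, y square to its flats, z up. Its 11 mm cross-hole runs along y, 22 mm above this point. Turns stiffly (0.08 N m)
- green_drawer (a joint): drawer of the green mill: 0 = shut, up to 0.05 m pulled out along the -x of its knob's frame; slides with about 1.2 N of friction and stays where it is left
- green_drawer_knob (a point): foremost point of the brass knob (16 mm wide, 15 mm proud) on the drawer of the green mill, 34 mm above the worktop; drawer front 72 mm wide, from 14 to 48 mm above the worktop. x points into the mill (the way to push it shut), z up. Shut, this point lies 70.5 mm ahead of the spindle's axis
- green_crank: loose crank, green grip, about 0.16 kg: hub 38x38x40 mm, bored right through 20 mm square; flat arm 16 mm wide, 7 mm thick, along the foot to an upright grip (25 mm wide, top at 51 mm) 85 mm from the hub's middle. Origin: centre of the hub's foot; z up, x along the arm, y along the cross-hole. Not every crank is here each time
- green_crank_hole (a point): middle of the green crank's cross-hole, on the bore's centre line 22 mm above the hub's foot; 10.5 mm hole along y through both hub walls (9 mm each)
- yellow_spindle (a point): mill with yellow dome (fixed wooden box 108x108, 58 mm high, dome above): centre of its steel shoulder, 40 mm wide, 70 mm above the worktop, where the crank hub rests. Upright spindle here: 18 mm square, 48 mm tall, top 7 mm tapering to 10 mm; x, y square to its flats, z up. Its 11 mm cross-hole runs along y, 22 mm above this point. Turns stiffly (0.08 N m)
- yellow_drawer (a joint): drawer of the yellow mill: 0 = shut, up to 0.05 m pulled out along the -x of its knob's frame; slides with about 1.2 N of friction and stays where it is left
- yellow_drawer_knob (a point): foremost point of the brass knob (16 mm wide, 15 mm proud) on the drawer of the yellow mill, 34 mm above the worktop; drawer front 72 mm wide, from 14 to 48 mm above the worktop. x points into the mill (the way to push it shut), z up. Shut, this point lies 70.5 mm ahead of the spindle's axis
- yellow_crank: loose crank, yellow grip, about 0.16 kg: hub 38x38x40 mm, bored right through 20 mm square; flat arm 16 mm wide, 7 mm thick, along the foot to an upright grip (25 mm wide, top at 51 mm) 85 mm from the hub's middle. Origin: centre of the hub's foot; z up, x along the arm, y along the cross-hole. Not every crank is here each time
- yellow_crank_hole (a point): middle of the yellow crank's cross-hole, on the bore's centre line 22 mm above the hub's foot; 10.5 mm hole along y through both hub walls (9 mm each)
- pin_1: retaining pin, 30 g: steel shank 8 mm thick, 50 mm long, last 7 mm tapered to 4 mm; square black head 18x18 mm, 22 mm long. Origin: on the axis, 19 mm from the underside of the head (middle of the hub when the pin is home); x along the axis, tip at +31 mm, head from -19 to -41 mm. Pins are alike and fit every crank
- pin_2: retaining pin, 30 g: steel shank 8 mm thick, 50 mm long, last 7 mm tapered to 4 mm; square black head 18x18 mm, 22 mm long. Origin: on the axis, 19 mm from the underside of the head (middle of the hub when the pin is home); x along the axis, tip at +31 mm, head from -19 to -41 mm. Pins are alike and fit every crank
- pin_3: retaining pin, 30 g: steel shank 8 mm thick, 50 mm long, last 7 mm tapered to 4 mm; square black head 18x18 mm, 22 mm long. Origin: on the axis, 19 mm from the underside of the head (middle of the hub when the pin is home); x along the axis, tip at +31 mm, head from -19 to -41 mm. Pins are alike and fit every crank
- pin_4: retaining pin, 30 g: steel shank 8 mm thick, 50 mm long, last 7 mm tapered to 4 mm; square black head 18x18 mm, 22 mm long. Origin: on the axis, 19 mm from the underside of the head (middle of the hub when the pin is home); x along the axis, tip at +31 mm, head from -19 to -41 mm. Pins are alike and fit every crank
- pin_tray: fixed grey pocket tray 136x124 mm: ridge 58 mm wide, 22 mm high along its y with four pockets 10 mm wide, 9 mm deep, 30 mm apart, a pin in each, its axis level, 17 mm above the worktop; heads hang over the floors (4 mm high, rim 6 mm) on either side of the ridge by turns, 1 mm off the ridge. Origin: centre of the underside
- coffee_jar: jar of coffee, 68x68x133 mm; a bystander. Origin: centre of the underside
- spice_jar_green: spice jar with green cap, 46x46x106 mm; a bystander. Origin: centre of the underside
- spice_jar_black: spice jar with dark cap, 44x44x105 mm; a bystander. Origin: centre of the underside
- smoked_glass: empty dark highball glass, 67x67x134 mm; a bystander. Origin: centre of the underside
There are look-alikes about, which are no part of the job. Leave any red or turquoise look-alike of the pin_3 alone.

How it is judged:
By the outcome, as a careful person would: the job done as asked, in the order asked, and still so for the second after the job is handed in, with the robot touching nothing.
Of red_crank, green_crank, yellow_crank only 2 to 3 are there at a start; the rules pass over those that are not, and their reading is None.
At some moment in a run one of red_crank, green_crank, yellow_crank may be knocked a few centimetres aside while the robot is not near it.
Once in a run the grip may slacken for a moment while it holds something.
It also fails if it takes over 210 s, if anything falls off the work surface, if the arm or the gripper's body presses on something with over 40 N, if the wrist force passes 120 N, or if a joint passes its speed limit or range.

## Working session

There is one attempt and no reset: what is moved stays moved. The work goes in short steps, Python scripts to look and compute and a tool call to move; the robot and the scene stay as the last step left them, time stands still between calls to the robot, and variables do not carry over. Pictures are saved under pics/ and viewed, at most 14 in all, crops included, and the job is handed in when it is done.

Besides the shell and the picture viewer there is one more tool, called after "Emit:" in YAML: its name, and indented under it one key for each argument. move_arm: Moves the arm, as the interface text tells. Its arguments: {"type":"object","properties":{"moves":{"type":"array"},"newtons":{"type":"number"}},"required":["moves"]}

```bash
mkdir -p pics; ls
python3 - <<'E'
from rig import arm
import cv2
for n in ["scene","side","wrist"]:
    p=arm.camera_params(n); print(n,p)
    cv2.imwrite(f"pics/{n}0.png",arm.capture(n)[:,:,::-1])
print(arm.get_obs())
E
```

```text
pics
scene {'fx': 526.9141310252725, 'fy': 526.9141310252725, 'cx': 319.32372365615254, 'cy': 240.71401357584443, 'position': array([-0.40668167, -0.51662574,  0.59180827]), 'attitude': array([-1.76790564,  1.05660628, -0.7079529 ])}
side {'fx': 480.050294613783, 'fy': 480.050294613783, 'cx': 318.3068117378369, 'cy': 237.4239234844111, 'position': array([-0.05668653, -0.30551882,  0.81789003]), 'attitude': array([-2.05612242,  1.33889164, -0.52551499])}
wrist {'fx': 371.64829954431775, 'fy': 371.64829954431775, 'cx': 318.99015717967944, 'cy': 242.3403525148611, 'position': array([0.13994572, 0.53810402, 0.37241619]), 'attitude': array([2.39232595, 1.59518384, 0.24484335])}
{'time_s': 0.15, 'joint_pos': array([1.17600303e+00, 8.73635843e-02, 1.75328508e-01, 1.65982218e+00,
       1.89908691e-05, 1.57083330e+00]), 'dq': array([-6.37101024e-05, -2.90828129e-03,  8.64601548e-04,  8.06747054e-04,
       -2.07799152e-04, -4.01354815e-04]), 'tau': array([-6.97136475e-04, -5.20764649e+01,  4.65044188e+01,  1.39583737e-02,
       -7.12386463e-05,  3.48036949e-06]), 'tool_pos': array([0.21146176, 0.50751969, 0.22053588]), 'tool_rot': array([-6.16132780e-01, -3.08035030e+00,  1.62817301e-03]), 'force': array([-0.32931591,  0.73526434, -0.11999031]), 'wrist_torque': array([-0.00069348,  0.02942525, -0.06770073]), 'gripper_force': 0.0, 'finger_gap': 0.0852569668767258}
```

View pics/scene0.png

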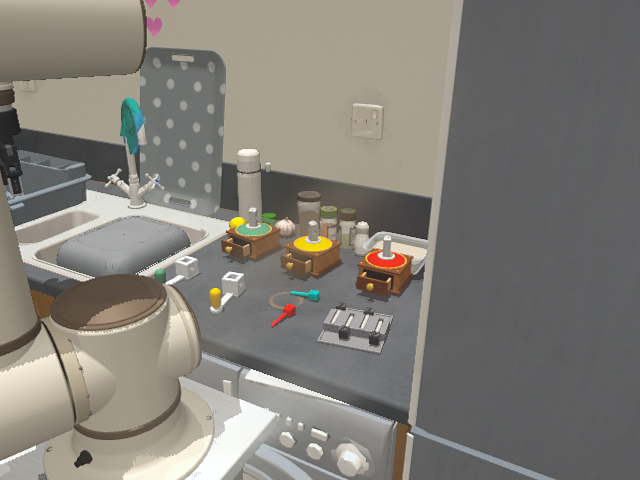

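View pics/side0.png

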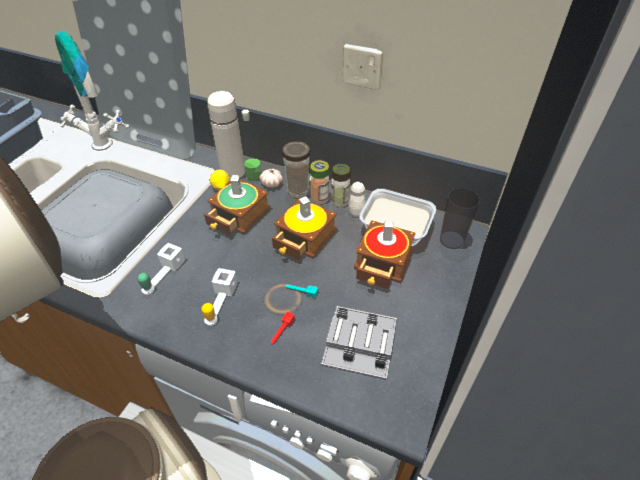

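The side view shows the mills with green (236,190), yellow (304,213) and red (387,238) domes, all three drawers open. The green crank hub is at (170,257) and the yellow one at (223,281); there is no red crank. The tray is at (361,340) with 4 black-headed pins. The look-alikes are a red pin (284,327) and a turquoise pin (303,291).

```bash
cat > h.py <<'E'
import numpy as np, cv2
from scipy.spatial.transform import Rotation as R
from rig import arm
def ray(n,u,v,p=None):
    p=p or arm.camera_params(n)
    a=np.array([(u-p['cx'])/p['fx'],(v-p['cy'])/p['fy']])
    if n=='wrist':
        t=np.hypot(*a); d=np.r_[a/t*np.sin(t) if t>0 else a,np.cos(t)]
    else: d=np.r_[a,1]
    d=R.from_rotvec(p['attitude']).apply(d); return p['position'],d/np.linalg.norm(d)
def onz(n,u,v,z,p=None):
    o,d=ray(n,u,v,p); return o+d*(z-o[2])/d[2]
def proj(n,X,p=None):
    p=p or arm.camera_params(n)
    c=R.from_rotvec(p['attitude']).inv().apply(np.asarray(X)-p['position'])
    if n=='wrist':
        r=np.hypot(c[0],c[1]); t=np.arctan2(r,c[2]); s=t/r
    else: s=1/c[2]
    return np.array([p['cx']+p['fx']*c[0]*s,p['cy']+p['fy']*c[1]*s])
def delta(pos,rv):
    "shift (tool axes, units 30mm) and turn (5deg units) from the measured pose to target"
    o=arm.get_obs(); T=R.from_rotvec(o['tool_rot'])
    return T.inv().apply(np.asarray(pos)-o['tool_pos'])/.03, np.degrees((T.inv()*R.from_rotvec(rv)).as_rotvec())/5
E
python3 - <<'E'
from h import *
np.set_printoptions(precision=3,suppress=True)
for nm,u,v,z in [("gspin",237,178,.118),("yspin",305,200,.118),("rspin",390,226,.118),("gknob",213,226,.034),("yknob",282,252,.034),("rknob",371,281,.034),("ghub",171,250,.04),("ggrip",144,277,.051),("yhub",224,273,.04),("ygrip",208,306,.051),("tray",361,341,.01),("redpin",284,327,.01),("glass",458,243,0),("jar",296,194,0)]:
    print(nm,onz('side',u,v,z))
im=cv2.imread('pics/side0.png'); cv2.imwrite('pics/c1.png',cv2.resize(im[150:380,120:420],None,fx=2.6,fy=2.6,interpolation=cv2.INTER_CUBIC))
o=arm.get_obs();print(R.from_rotvec(o['tool_rot']).as_matrix())
p=arm.camera_params('wrist');T=R.from_rotvec(o['tool_rot']);print(T.inv().apply(p['position']-o['tool_pos']),(T.inv()*R.from_rotvec(p['attitude'])).as_matrix())
E
```

```text
gspin [0.64  0.211 0.118]
yspin [0.635 0.038 0.118]
rspin [ 0.633 -0.155  0.118]
gknob [0.553 0.235 0.034]
yknob [0.545 0.054 0.034]
rknob [ 0.548 -0.151  0.034]
ghub [0.449 0.275 0.04 ]
ggrip [0.358 0.273 0.051]
yhub [0.44  0.135 0.04 ]
ygrip [0.35  0.114 0.051]
tray [ 0.421 -0.178  0.01 ]
redpin [ 0.389 -0.029  0.01 ]
glass [ 0.76  -0.291  0.   ]
jar [ 0.763  0.126 -0.   ]
[[-0.923  0.385 -0.   ]
 [ 0.385  0.923 -0.001]
 [ 0.    -0.001 -1.   ]]
[ 0.078  0.001 -0.152] [[-0.    -0.953 -0.302]
 [ 1.     0.    -0.   ]
 [ 0.    -0.302  0.953]]
```

View pics/c1.png

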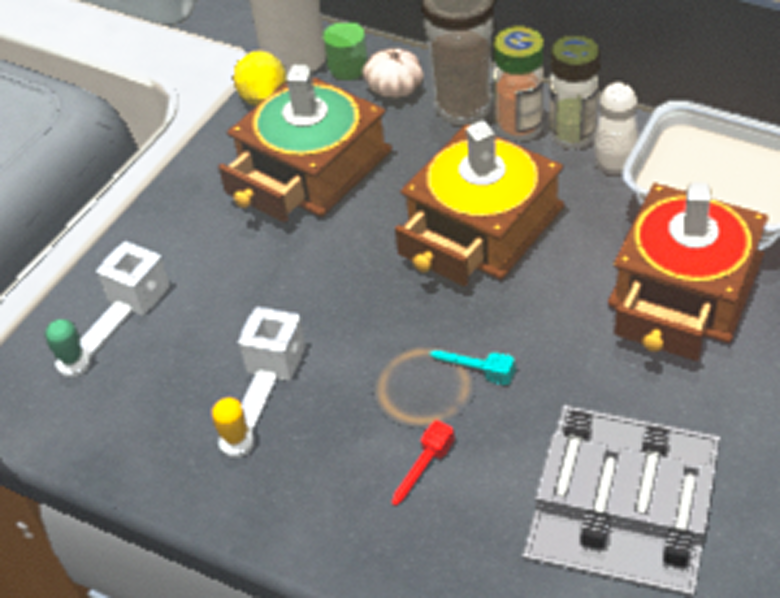

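View pics/wrist0.png

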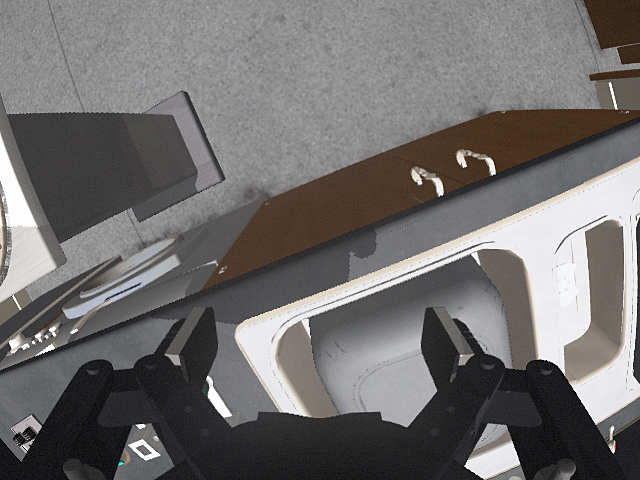

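Emit:
move_arm:
  moves:
    - [1, 0, 0, -0.9, 0, 0, -0.9]
    - [1, 0, 0, -0.9, 0, 0, -0.9]
    - [1, 0, 0, -0.9, 0, 0, -0.9]
    - [1, 0, 0, -0.9, 0, 0, -0.9]
    - [1, 0, 0, 0, 0, 0, -0.9]
    - [1, -0.9, -0.95, 0, 0, 0, 0]
    - [1, -0.9, -0.95, 0, 0, 0, 0]
    - [1, -0.9, -0.95, 0, 0, 0, 0]
    - [1, -0.9, -0.95, 0, 0, 0, 0]
    - [1, -0.9, -0.95, 0, 0, 0, 0]
    - [1, -0.9, -0.95, 0, 0, 0, 0]
    - [1, -0.9, -0.95, 0, 0, 0, 0]
    - [1, -0.9, -0.95, 0, 0, 0, 0]
    - [1, -0.9, -0.95, 0, 0, 0, 0]
    - [1, -0.9, -0.95, 0, 0, 0, 0]

```text
time_s: 2.02
tool_pos: [0.4817, 0.2211, 0.3289]
tool_rot: [-0.003, -3.141, 0.0]
force: [0.4, -0.1, 0.8]
finger_gap: 0.0859
gripper_force: 0.0
```

Emit:
move_arm:
  moves:
    - [1, -0.9, -0.95, 0, 0, 0, 0]
    - [1, -0.9, -0.95, 0, 0, 0, 0]
    - [1, -0.9, -0.95, 0, 0, 0, 0]
    - [1, -0.9, -0.95, 0, 0, 0, 0]
    - [1, -0.9, -0.95, 0, 0, 0, 0]
    - [1, -0.9, -0.95, 0, 0, 0, 0]
    - [1, 0, 0, 0, 0, 0, 0]

```text
time_s: 2.9
tool_pos: [0.644, 0.0488, 0.3269]
tool_rot: [-0.008, -3.139, 0.001]
force: [-0.8, 1.0, 0.0]
finger_gap: 0.0857
gripper_force: 0.0
```

Run:
```python
from h import *
cv2.imwrite('pics/w1.png',arm.capture('wrist')[:,:,::-1]); print(arm.get_obs()['tool_pos'],arm.get_obs()['tool_rot'],arm.get_obs()['joint_pos'])
import json; p=arm.camera_params('wrist'); json.dump({k:np.asarray(v).tolist() for k,v in p.items()},open('w1.json','w'))
```

```text
[0.64317303 0.04989968 0.32771176] [-6.00606892e-03 -3.13958424e+00  7.94327610e-05] [7.73789877e-02 4.37315656e-01 8.18783756e-01 1.95426481e+00
 1.08187125e-04 8.12049030e-02]
```

View pics/w1.png

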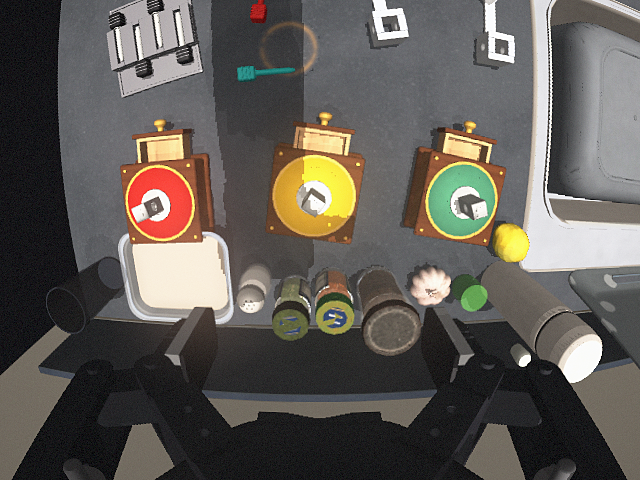

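The wrist view shows the mills: red (163,203), yellow (314,195) and green (461,200). The knobs are at (160,123), (325,115) and (470,125), and the crank hubs at (389,27) and (495,47). The spindles are turned relative to the boxes, so I'll zoom in on them.

Run:
```python
from h import *
import json
np.set_printoptions(precision=4,suppress=True)
p={k:np.array(v) for k,v in json.load(open('w1.json')).items()}
im=cv2.imread('pics/w1.png'); hsv=cv2.cvtColor(im,cv2.COLOR_BGR2HSV)
for nm,lo,hi,(x0,x1) in [("red",(0,150,80),(6,255,255),(110,220)),("yellow",(22,190,80),(32,255,255),(260,370)),("green",(65,80,50),(90,255,255),(400,515))]:
    m=cv2.inRange(hsv,lo,hi); m[:,:x0]=0;m[:,x1:]=0;m[:140]=0;m[250:]=0
    ys,xs=np.nonzero(m); P=np.array([onz('wrist',u,v,.062,p) for u,v in zip(xs,ys)]).astype(np.float32)[:,:2]
    c,r=cv2.minEnclosingCircle(P); 
    print(nm,"dome",np.array(c),r,proj('wrist',[*c,.062],p))
for nm,u,v in [("rk",160,121),("yk",325,114),("gk",470,123)]: print(nm,onz('wrist',u,v,.034,p))
a=cv2.resize(im[160:235,275:350],(390,390),interpolation=cv2.INTER_CUBIC);b=cv2.resize(im[160:235,430:505],(390,390),interpolation=cv2.INTER_CUBIC)
cv2.imwrite('pics/c2.png',np.hstack([a,b]))
```

```text
Traceback (most recent call last):
cv2.error: OpenCV(4.12.0) /io/opencv/modules/imgproc/src/shapedescr.cpp:201: error: (-215:Assertion failed) count >= 0 && (depth == CV_32F || depth == CV_32S) in function 'minEnclosingCircle'
```

Run:
```python
from h import *
import json
np.set_printoptions(precision=4,suppress=True)
p={k:np.array(v) for k,v in json.load(open('w1.json')).items()}
im=cv2.imread('pics/w1.png'); hsv=cv2.cvtColor(im,cv2.COLOR_BGR2HSV)
for nm,lo,hi,(x0,x1) in [("red",(0,150,80),(6,255,255),(110,220)),("yellow",(22,190,80),(32,255,255),(260,370)),("green",(65,80,50),(90,255,255),(400,515))]:
    m=cv2.inRange(hsv,lo,hi); m[:,:x0]=0;m[:,x1:]=0;m[:140]=0;m[250:]=0
    m=cv2.morphologyEx(m,cv2.MORPH_OPEN,np.ones((3,3)))
    ys,xs=np.nonzero(m); P=np.array([onz('wrist',float(u),float(v),.062,p)[:2] for u,v in zip(xs,ys)],dtype=np.float32)
    c,r=cv2.minEnclosingCircle(P)
    print(nm,"dome",np.array(c),r,proj('wrist',[*c,.062],p))
for nm,u,v in [("rk",160,121),("yk",325,114),("gk",470,123)]: print(nm,onz('wrist',u,v,.034,p))
a=cv2.resize(im[160:235,275:350],(390,390),interpolation=cv2.INTER_CUBIC);b=cv2.resize(im[160:235,430:505],(390,390),interpolation=cv2.INTER_CUBIC)
cv2.imwrite('pics/c2.png',np.hstack([a,b]))
```

```text
red dome [ 0.6467 -0.1452] 0.043742574751377106 [158.5669 203.3039]
yellow dome [0.6019 0.0551] 0.0051185134798288345 [323.0039 160.998 ]
green dome [0.6453 0.2225] 0.04391937330365181 [462.2722 200.4748]
rk [ 0.5461 -0.1483  0.034 ]
yk [0.5478 0.0579 0.034 ]
gk [0.5511 0.2388 0.034 ]
```

View pics/c2.png

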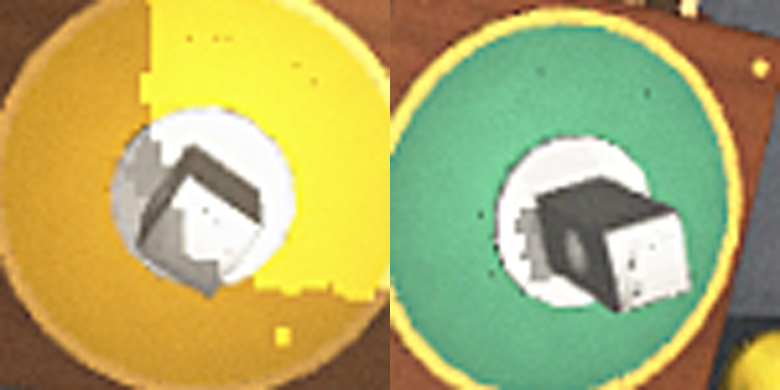

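Emit:
move_arm:
  moves:
    - [-1, 0.64, -0.95, 0.4, 0, 0, -0.36]
    - [-1, 0.64, -0.95, 0.4, 0, 0, 0]
    - [-1, 0.64, -0.95, 0.4, 0, 0, 0]
    - [-1, 0.64, -0.95, 0.4, 0, 0, 0]
    - [-1, 0.64, -0.95, 0.4, 0, 0, 0]
    - [-1, 0.64, -0.95, 0.4, 0, 0, 0]
    - [-1, 0.64, -0.95, 0.4, 0, 0, 0]
    - [-1, 0, 0, 1, 0, 0, 0]
    - [-1, 0, 0, 1, 0, 0, 0]
    - [-1, 0, 0, 1, 0, 0, 0]
    - [-1, 0, 0, 1, 0, 0, 0]
    - [-1, 0, 0, 1, 0, 0, 0]
    - [-1, 0, 0, 1, 0, 0, 0]
    - [-1, 0, 0, 0.9, 0, 0, 0]
    - [-1, 0, 0, 0, 0, 0, 0]

```text
time_s: 4.82
tool_pos: [0.5116, -0.1507, 0.0366]
tool_rot: [0.048, -3.138, -0.002]
force: [0.6, -1.0, -0.2]
finger_gap: -0.0003
gripper_force: 0.0
```

Run:
```python
from h import *
import json
np.set_printoptions(precision=4,suppress=True)
p={k:np.array(v) for k,v in json.load(open('w1.json')).items()}
im=cv2.imread('pics/w1.png'); hsv=cv2.cvtColor(im,cv2.COLOR_BGR2HSV)
for nm,lo,hi,(x0,x1) in [("yellow",(18,170,120),(32,255,255),(265,370)),("redspin",(0,150,80),(6,255,255),(110,220))]:
    m=cv2.inRange(hsv,lo,hi); m[:,:x0]=0;m[:,x1:]=0;m[:140]=0;m[250:]=0
    m=cv2.morphologyEx(m,cv2.MORPH_OPEN,np.ones((5,5)))
    c=max(cv2.findContours(m,0,2)[0],key=cv2.contourArea)[:,0]
    P=np.array([onz('wrist',float(u),float(v),.062,p)[:2] for u,v in c],dtype=np.float32)
    print(nm,cv2.minEnclosingCircle(P))
print(arm.get_obs()['tool_pos'],arm.get_obs()['force'],arm.get_obs()['finger_gap'])
```

```text
yellow ((0.6422100067138672, 0.04406903684139252), 0.04505789652466774)
redspin ((0.6466317176818848, -0.14527291059494019), 0.043762777000665665)
[ 0.5116 -0.1507  0.0366] [ 0.6128 -1.0281 -0.1604] -0.00033204121601840037
```

Emit:
move_arm:
  moves:
    - [-1, -0.4, 0, 0, 0, 0, 0]
    - [-1, -0.4, 0, 0, 0, 0, 0]
    - [-1, -0.4, 0, 0, 0, 0, 0]
    - [-1, -0.3, 0, 0, 0, 0, 0]
    - [-1, 0, 0, 0, 0, 0, 0]

```text
time_s: 5.45
tool_pos: [0.5587, -0.1506, 0.0379]
tool_rot: [0.047, -3.141, -0.0]
force: [0.7, 0.3, 0.8]
finger_gap: -0.0003
gripper_force: 0.4
```

Emit:
move_arm:
  moves:
    - [-1, -0.1, 0, 0, 0, 0, 0]
    - [-1, -0.1, 0, 0, 0, 0, 0]
    - [-1, 0, 0, 0, 0, 0, 0]

```text
time_s: 5.82
tool_pos: [0.5642, -0.1505, 0.0381]
tool_rot: [-0.046, 3.141, -0.0]
force: [-0.6, -0.2, -0.5]
finger_gap: -0.0001
gripper_force: 0.0
```

Emit:
move_arm:
  moves:
    - [-1, -0.1, 0, 0, 0, 0, 0]
    - [-1, -0.1, 0, 0, 0, 0, 0]
    - [-1, 0, 0, 0, 0, 0, 0]

```text
time_s: 6.2
tool_pos: [0.5704, -0.1503, 0.0381]
tool_rot: [-0.046, 3.141, 0.0]
force: [0.1, 0.1, -0.5]
finger_gap: 0.0003
gripper_force: 0.0
```

Emit:
move_arm:
  moves:
    - [-1, -0.1, 0, 0, 0, 0, 0]
    - [-1, 0, 0, 0, 0, 0, 0]

```text
time_s: 6.45
tool_pos: [0.5733, -0.1502, 0.0381]
tool_rot: [-0.046, 3.141, -0.0]
force: [-0.5, -0.1, 0.2]
finger_gap: -0.0003
gripper_force: 0.0
```

Run:
```python
from h import *
o=arm.get_obs();print(o['tool_pos'],o['force'])
im=arm.capture('side')[:,:,::-1].copy(); cv2.imwrite('pics/s1.png',cv2.resize(im[170:310,190:430],None,fx=3.3,fy=3.3,interpolation=cv2.INTER_CUBIC))
```

```text
[ 0.57334926 -0.15019606  0.03806709] [-0.53121575 -0.13055328  0.1744196 ]
```

View pics/s1.png

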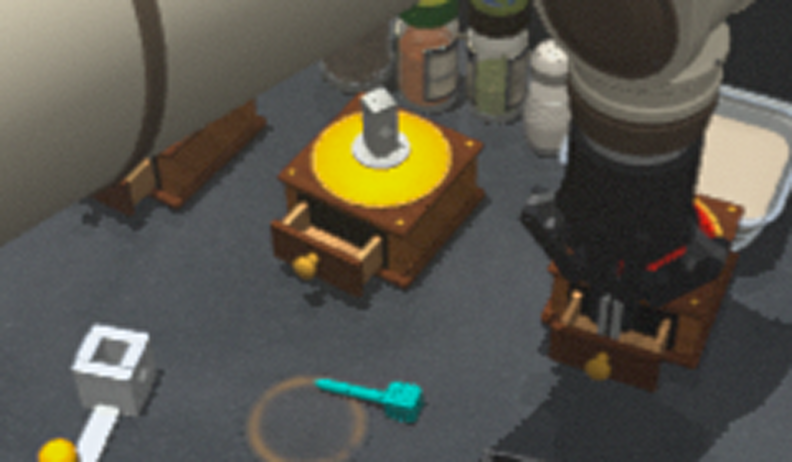

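Run:
```python
from h import *
for X in [(.573,-.15,.027),(.573,-.15,.038),(.573,-.15,.05),(.573,-.15,.08),(.546,-.148,.034),(.565,-.148,.048)]:
    print(X,(proj('side',X)-[190,170])*3.3, proj('scene',X))
im=arm.capture('scene')[:,:,::-1].copy(); cv2.imwrite('pics/s2.png',cv2.resize(im[180:330,330:430],None,fx=4,fy=4,interpolation=cv2.INTER_CUBIC))
```

```text
(0.573, -0.15, 0.027) [607.9574943  344.13233806] [373.5689541  284.73873532]
(0.573, -0.15, 0.038) [609.33456812 333.20331947] [373.85323779 280.39129302]
(0.573, -0.15, 0.05) [610.86205763 321.08054081] [374.16583336 275.610888  ]
(0.573, -0.15, 0.08) [614.80050517 289.8234175 ] [374.95879754 263.48438844]
(0.546, -0.148, 0.034) [591.43426508 366.8844404 ] [368.21391055 286.87865162]
(0.565, -0.148, 0.048) [603.34266683 331.13191096] [371.89733721 277.67492973]
```

View pics/s2.png

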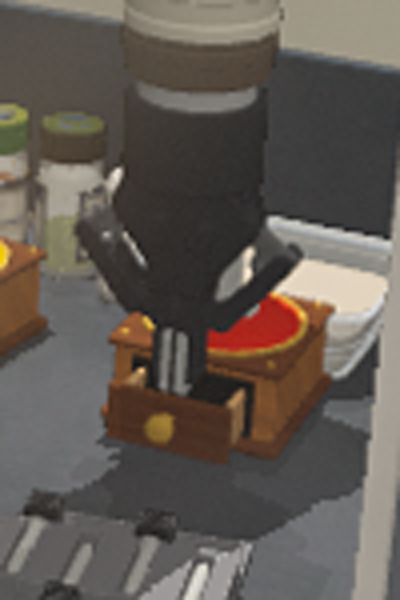

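```bash
cat >> h.py <<'E'
def knobs(im,cam='side'):
    "brass blobs in the side view (RGB in): pixel centroid, area"
    h=cv2.cvtColor(im,cv2.COLOR_RGB2HSV); m=cv2.inRange(h,(17,150,90),(26,255,255))
    n,l,s,c=cv2.connectedComponentsWithStats(m)
    return [(c[i].round(1).tolist(),int(s[i,4])) for i in range(1,n) if 8<s[i,4]<150]
E
python3 - <<'E'
from h import *
for n in ('side','scene'):
    print(knobs(cv2.imread(f'pics/{n}0.png')[:,:,::-1])); print(knobs(arm.capture(n)))
print(arm.get_obs()['joint_pos'],arm.get_obs()['tool_pos'],arm.camera_params('wrist')['position'])
E
```

```text
[([220.8, 187.7], 113), ([253.8, 187.6], 14), ([246.4, 204.4], 42), ([291.5, 218.8], 50), ([319.6, 219.9], 51), ([213.2, 225.1], 30), ([371.0, 243.3], 79), ([401.9, 244.5], 81), ([282.5, 249.6], 43), ([370.9, 280.5], 46), ([208.7, 313.3], 97)]
[([405.0, 235.4], 19), ([282.3, 249.7], 44), ([371.2, 280.5], 36), ([208.0, 311.8], 138)]
[([243.7, 221.2], 11), ([232.7, 226.3], 38), ([270.2, 228.7], 9), ([228.2, 248.0], 22), ([371.6, 261.8], 50), ([401.7, 263.0], 36), ([289.9, 263.8], 12), ([369.3, 286.2], 43)]
[([243.5, 221.2], 13), ([233.1, 226.5], 45), ([270.2, 228.7], 9), ([228.2, 248.2], 24), ([401.8, 262.8], 33), ([289.7, 263.9], 15), ([369.3, 286.7], 43)]
[-2.56310043e-01  1.94342964e-01 -5.81418572e-02  1.31843646e+00
 -1.17811782e-05 -2.85666956e-01] [ 0.57309017 -0.15019581  0.03804514] [ 0.49563276 -0.15171111  0.19004039]
```

Emit:
move_arm:
  moves:
    - [-1, 0, 0, 0, 0, 0, 0]
    - [-1, 0.1, 0, 0, 0, 0, 0]
    - [-1, 0.1, 0, 0, 0, 0, 0]
    - [-1, 0.1, 0, 0, 0, 0, 0]
    - [-1, 0, 0, 0, 0, 0, 0]

```text
time_s: 7.28
tool_pos: [0.5639, -0.1505, 0.0382]
tool_rot: [-0.046, 3.141, -0.0]
force: [0.3, -0.6, -0.3]
finger_gap: 0.0005
gripper_force: 0.0
```

Run:
```python
from h import *
for n in ('side','scene'):
    print(knobs(arm.capture(n)))
```

```text
[([405.2, 236.4], 25), ([282.4, 249.7], 43), ([371.2, 280.5], 36), ([208.0, 311.7], 137)]
[([243.5, 221.1], 14), ([233.3, 227.0], 41), ([270.2, 228.7], 9), ([228.1, 248.2], 24), ([401.8, 262.8], 32), ([289.7, 263.8], 13), ([369.3, 286.7], 43)]
```

Emit:
move_arm:
  moves:
    - [-1, 0, 0, -1, 0, 0, 0]
    - [-1, 0.9, 0, 0, 0, 0, 0]
    - [-1, 0.9, 0, 0, 0, 0, 0]
    - [-1, 0, 0, 0.6, 0, 0, 0]
    - [-1, 0, 0, 0, 0, 0, 0]

```text
time_s: 8.0
tool_pos: [0.5097, -0.1518, 0.0485]
tool_rot: [0.046, -3.139, -0.001]
force: [-0.3, 0.1, 0.4]
finger_gap: -0.0001
gripper_force: 0.0
```

Run:
```python
from h import *
X=arm.get_obs()['tool_pos'];print(X)
t=[]
for n in ('side','scene'):
    im=arm.capture(n)[:,:,::-1].copy()
    p=proj(n,X).astype(int); 
    for dz in (.011,0,-.02): 
        q=proj(n,X-[0,0,dz])
        print(n,dz,q,(q-(p-[30,40]))*6.5)
    t.append(cv2.resize(im[p[1]-40:p[1]+40,p[0]-30:p[0]+30],(390,520),interpolation=cv2.INTER_CUBIC))
cv2.imwrite('pics/t.png',np.hstack(t)); print(knobs(arm.capture('side')))
```

```text
[ 0.50967367 -0.15182762  0.04848283]
side 0.011 [364.99971407 293.77264192] [194.99814147 284.52217248]
side 0 [365.36067319 290.45854854] [197.34437574 262.98056549]
side -0.02 [366.03266078 284.28879276] [201.71229506 222.87715291]
scene 0.011 [363.32708519 293.07969428] [197.12605374 293.0180128 ]
scene 0 [363.58495741 288.54573269] [198.80222317 263.54726248]
scene -0.02 [364.05911547 280.20898971] [201.88425053 209.35843313]
[([402.6, 244.7], 61), ([282.4, 249.7], 43), ([208.0, 311.8], 136)]
```

View pics/t.png

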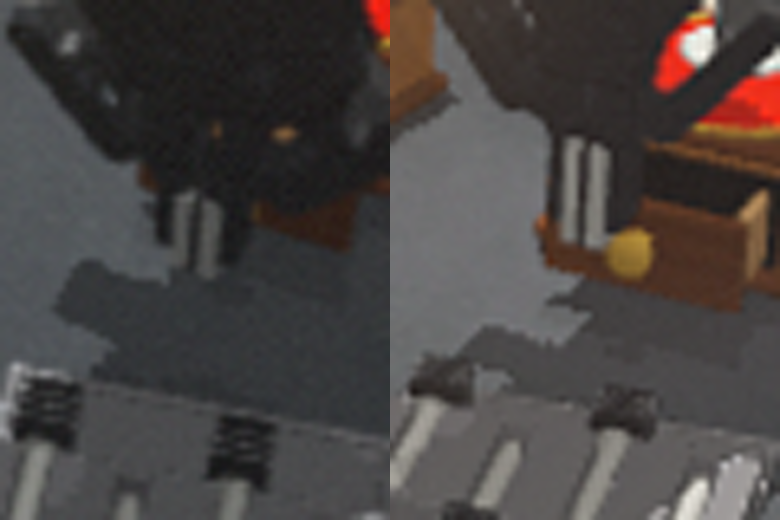

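Emit:
move_arm:
  moves:
    - [-1, 0, 1, 0, 0, 0, 0]
    - [-1, 0, 1, 0, 0, 0, 0]
    - [-1, 0, 0, 0.9, 0, 0, 0]
    - [-1, 0, 0, 0.15, 0, 0, 0]
    - [-1, 0, 0, 0, 0, 0, 0]

```text
time_s: 8.78
tool_pos: [0.5086, -0.0923, 0.0188]
tool_rot: [0.046, -3.141, -0.0]
force: [0.5, 0.2, -0.1]
finger_gap: -0.0
gripper_force: 0.0
```

Emit:
move_arm:
  moves:
    - [-1, 0, 0, 0.1, 0, 0, 0]
    - [-1, 0, 0, 0.1, 0, 0, 0]
    - [-1, 0, 0, 0, 0, 0, 0]

```text
time_s: 9.15
tool_pos: [0.5084, -0.0922, 0.0125]
tool_rot: [0.046, -3.141, 0.0]
force: [0.3, -0.2, 0.3]
finger_gap: -0.0
gripper_force: 0.0
```

Emit:
move_arm:
  moves:
    - [-1, 0, 0, 0.08, 0, 0, 0]
    - [-1, 0, 0, 0.08, 0, 0, 0]
    - [-1, 0, 0, 0, 0, 0, 0]

```text
time_s: 9.52
tool_pos: [0.5083, -0.0921, 0.0076]
tool_rot: [0.046, -3.141, -0.0]
force: [0.1, 0.8, -0.1]
finger_gap: -0.0
gripper_force: 0.0
```

Run:
```python
from h import *
o=arm.get_obs();X=o['tool_pos'];print(X,o['force'])
t=[]
for n in ('side','scene'):
    im=arm.capture(n)[:,:,::-1].copy()
    p=proj(n,X).astype(int); 
    for dx,dz in ((0,.011),(0,0),(-.011,.011)): 
        q=proj(n,X+[dx,0,-dz])
        print(n,dx,dz,q,(q-(p-[30,40]))*6.5)
    t.append(cv2.resize(im[p[1]-40:p[1]+40,p[0]-30:p[0]+30],(390,520),interpolation=cv2.INTER_CUBIC))
cv2.imwrite('pics/t2.png',np.hstack(t)); print(knobs(arm.capture('side')))
```

```text
[ 0.50827244 -0.09206729  0.00755225] [ 0.14840756  0.78464601 -0.11350806]
side 0 0.011 [336.7936279 296.7062633] [200.15858134 284.09071146]
side 0 0 [336.91310873 293.56680809] [200.93520675 263.68425259]
side -0.011 0.011 [334.78321615 300.61529477] [187.09090494 309.49941604]
scene 0 0.011 [337.2186906  303.00542061] [196.42148892 292.53523395]
scene 0 0 [337.36722968 298.66801483] [197.38699294 264.34209642]
scene -0.011 0.011 [335.02391473 305.25454554] [182.15544573 307.15454599]
[([282.4, 249.7], 43), ([371.1, 280.5], 41), ([208.0, 311.8], 135)]
```

View pics/t2.png

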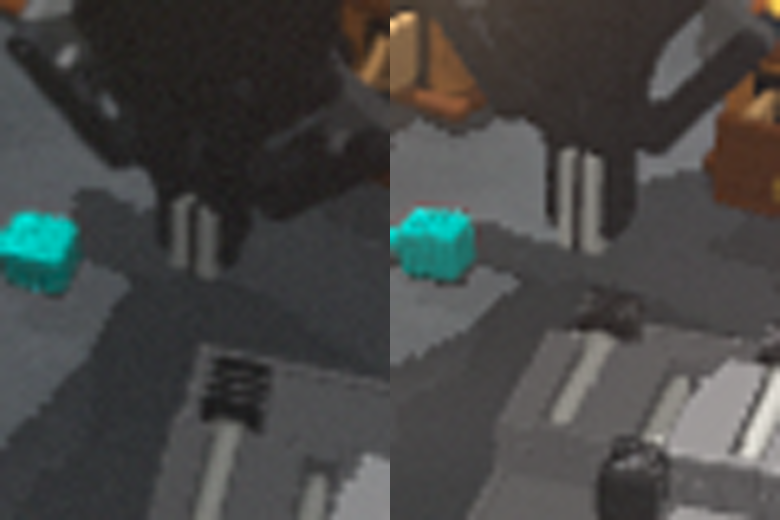

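Emit:
move_arm:
  moves:
    - [-1, 0, 0, 0.08, 0, 0, 0]
    - [-1, 0, 0, 0.08, 0, 0, 0]
    - [-1, 0, 0, 0, 0, 0, 0]

```text
time_s: 10.05
tool_pos: [0.5082, -0.0921, 0.0027]
tool_rot: [0.046, -3.141, -0.0]
force: [0.6, 0.2, 0.1]
finger_gap: 0.0002
gripper_force: 0.0
```

Emit:
move_arm:
  moves:
    - [-1, 0, 0, 0.08, 0, 0, 0]
    - [-1, 0, 0, 0.08, 0, 0, 0]
    - [-1, 0, 0, 0, 0, 0, 0]

```text
time_s: 10.42
tool_pos: [0.5083, -0.092, -0.0021]
tool_rot: [0.046, -3.141, -0.0]
force: [0.2, -0.5, 0.3]
finger_gap: 0.0001
gripper_force: 0.0
```

Emit:
move_arm:
  moves:
    - [-1, 0, 0, 0.08, 0, 0, 0]
    - [-1, 0, 0, 0.08, 0, 0, 0]
    - [-1, 0, 0, 0, 0, 0, 0]

```text
time_s: 10.8
tool_pos: [0.5082, -0.0921, -0.0069]
tool_rot: [0.046, -3.141, -0.0]
force: [0.5, 0.2, 0.3]
finger_gap: 0.0
gripper_force: 0.0
```

Emit:
move_arm:
  moves:
    - [-1, 0, 0, 0.08, 0, 0, 0]
    - [-1, 0, 0, 0, 0, 0, 0]

```text
time_s: 11.05
tool_pos: [0.5083, -0.0921, -0.0092]
tool_rot: [0.046, -3.141, -0.0]
force: [1.2, -0.2, 0.6]
finger_gap: 0.0
gripper_force: 0.0
```

Emit:
move_arm:
  moves:
    - [-1, 0, 0, 0.08, 0, 0, 0]
    - [-1, 0, 0, 0, 0, 0, 0]

```text
time_s: 11.3
tool_pos: [0.5086, -0.0921, -0.0102]
tool_rot: [-0.046, 3.14, -0.0]
force: [-5.4, 0.3, 11.4]
finger_gap: -0.0002
gripper_force: 5.8
```

Emit:
move_arm:
  moves:
    - [-1, 0, 0, -0.5, 0, 0, 0]
    - [-1, 0, 0, -0.5, 0, 0, 0]
    - [-1, 0, 0, 0, 0, 0, 0]

```text
time_s: 11.68
tool_pos: [0.5096, -0.0923, 0.0204]
tool_rot: [-0.046, 3.138, -0.001]
force: [0.3, -0.2, -0.4]
finger_gap: -0.0
gripper_force: 0.0
```

Run:
```python
from h import *
np.set_printoptions(precision=4,suppress=True)
print('t2', onz('side',335.7,295.3,.0173), onz('scene',336.2,296.5,.0173),'tcp .5083 -.0921')
print('t', onz('side',365.4-.5,290.46+15/6.5,.058), onz('scene',363.6-.6,288.55-13/6.5,.058),'tcp .5097 -.1518')
o=arm.get_obs();print(o['tool_pos'])
w=arm.capture('wrist'); g=cv2.cvtColor(w,cv2.COLOR_RGB2GRAY)
X=o['tool_pos']
for dz in (-.03,-.01,0,.011,.02): print(dz,proj('wrist',X-[0,0,dz]))
cv2.imwrite('pics/w2.png',w[:,:,::-1])
```

```text
t2 [ 0.4964 -0.094   0.0173] [ 0.5002 -0.0928  0.0173] tcp .5083 -.0921
t [ 0.497  -0.1548  0.058 ] [ 0.501  -0.1537  0.058 ] tcp .5097 -.1518
[ 0.5096 -0.0923  0.0204]
-0.03 [316.7768 341.3531]
-0.01 [317.0591 316.2637]
0 [317.1796 305.6422]
0.011 [317.299  295.1703]
0.02 [317.3877 287.4226]
```

View pics/w2.png

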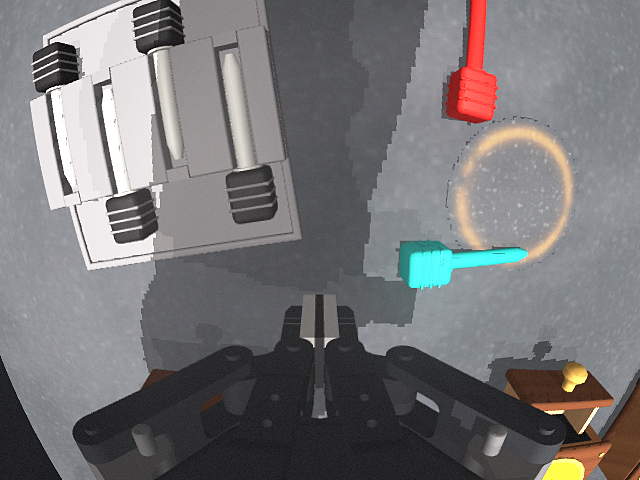

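Run:
```python
from h import *
import json; p=arm.camera_params('wrist'); json.dump({k:np.asarray(v).tolist() for k,v in p.items()},open('w2.json','w'))
print(onz('wrist',88,268,.006),onz('wrist',300,238,.006))
```

```text
[ 0.50255134 -0.21950117  0.006     ] [ 0.48203668 -0.10113635  0.006     ]
```

Emit:
move_arm:
  moves:
    - [-1, -0.1, -0.97, 0, 0, 0, 0]
    - [-1, 0, -0.97, 0, 0, 0, 0]
    - [-1, 0, 0, 0.2, 0, 0, 0]
    - [-1, -0.3, 0, 0, 0, 0, 0]
    - [-1, -0.3, 0, 0, 0, 0, 0]
    - [-1, -0.3, 0, 0, 0, 0, 0]
    - [-1, -0.3, 0, 0, 0, 0, 0]
    - [-1, -0.2, 0, 0, 0, 0, 0]
    - [-1, -0.2, 0, 0, 0, 0, 0]
    - [-1, -0.1, 0, 0, 0, 0, 0]
    - [-1, 0, 0, 0, 0, 0, 0]

```text
time_s: 13.1
tool_pos: [0.5644, -0.1488, 0.0126]
tool_rot: [-0.046, 3.141, -0.0]
force: [-0.1, -1.3, 0.5]
finger_gap: -0.0004
gripper_force: 0.0
```

Run:
```python
from h import *
o=arm.get_obs();print(o['tool_pos'],o['force']); print(knobs(arm.capture('side')),proj('side',(.5762,-.1475,.034)))
```

```text
[ 0.56439904 -0.14882063  0.01264007] [-0.0927401  -1.28973838  0.45781909]
[([405.2, 241.2], 38), ([282.3, 249.7], 44), ([208.0, 311.8], 136)] [373.87654011 270.72838088]
```

Knob now hidden behind the fingers, so the drawer has moved. I'll push on until the force rises.

Emit:
move_arm:
  moves:
    - [-1, -0.07, 0, 0, 0, 0, 0]
    - [-1, -0.07, 0, 0, 0, 0, 0]
    - [-1, 0, 0, 0, 0, 0, 0]

```text
time_s: 13.52
tool_pos: [0.5663, -0.1488, 0.0126]
tool_rot: [0.045, -3.137, 0.0]
force: [-11.7, -1.0, 7.9]
finger_gap: -0.0002
gripper_force: 6.0
```

Emit:
move_arm:
  moves:
    - [-1, -0.07, 0, 0, 0, 0, 0]
    - [-1, 0, 0, 0, 0, 0, 0]

```text
time_s: 13.78
tool_pos: [0.5664, -0.1488, 0.0126]
tool_rot: [0.044, -3.133, 0.0]
force: [-22.8, -0.7, 13.9]
finger_gap: 0.0001
gripper_force: 11.5
```

Emit:
move_arm:
  moves:
    - [-1, 0.5, 0, 0, 0, 0, 0]
    - [-1, 1.0, 0, -0.5, 0, 0, 0]
    - [-1, 0, 0.9, -0.5, 0, 0, 0]
    - [-1, 0, 0.9, 0, 0, 0, 0]
    - [-1, 0, 0.9, 0, 0, 0, 0]
    - [-1, 0, 0.9, 0, 0, 0, 0]
    - [-1, 0, 0.9, 0, 0, 0, 0]
    - [-1, 0, 0.9, 0, 0, 0, 0]
    - [-1, 0, 0.9, 0, 0, 0, 1]
    - [-1, 0, 0.8, 0.5, 0, 0, 1]
    - [-1, 0, 0, 0.5, 0, 0, 0]
    - [-1, 0, 0, 0, 0, 0, 0]

```text
time_s: 15.28
tool_pos: [0.5204, 0.0626, 0.0113]
tool_rot: [-0.225, -3.131, 0.001]
force: [-0.0, -0.3, 0.5]
finger_gap: 0.0002
gripper_force: 0.0
```

Run:
```python
from h import *
o=arm.get_obs();print(o['tool_pos'],o['tool_rot'],o['force']); print(knobs(arm.capture('side')),knobs(arm.capture('wrist')))
print(delta([.5724-.0104,.0543+.0016,.0126],o['tool_rot']))
```

```text
[0.52038123 0.062587   0.01130577] [-2.25400361e-01 -3.13135233e+00  1.01410086e-03] [-0.04114636 -0.27362776  0.45509687]
[([213.3, 225.1], 36), ([375.9, 269.1], 48), ([208.0, 312.1], 127)] [([576.2, 428.4], 9), ([12.8, 461.9], 15), ([37.0, 470.7], 55), ([550.4, 471.9], 29)]
(array([-1.37421538, -0.01715663,  0.0040883 ]), array([ 0.00733994,  0.02259436, -0.01599115]))
```

Emit:
move_arm:
  moves:
    - [-1, -0.3, 0, 0, 0, 0, 0]
    - [-1, -0.3, 0, 0, 0, 0, 0]
    - [-1, -0.3, 0, 0, 0, 0, 0]
    - [-1, -0.2, 0, 0, 0, 0, 0]
    - [-1, -0.2, 0, 0, 0, 0, 0]
    - [-1, -0.05, 0, 0, 0, 0, 0]
    - [-1, 0, 0, 0, 0, 0, 0]

```text
time_s: 16.25
tool_pos: [0.5615, 0.0573, 0.0125]
tool_rot: [0.228, 3.133, 0.0]
force: [0.3, -0.1, 0.3]
finger_gap: -0.0
gripper_force: 0.0
```

Emit:
move_arm:
  moves:
    - [-1, -0.07, 0, 0, 0, 0, 0]
    - [-1, -0.07, 0, 0, 0, 0, 0]
    - [-1, 0, 0, 0, 0, 0, 0]

```text
time_s: 16.62
tool_pos: [0.5633, 0.057, 0.0125]
tool_rot: [-0.227, -3.129, -0.001]
force: [-12.4, 2.2, 6.5]
finger_gap: 0.0002
gripper_force: 6.5
```

Emit:
move_arm:
  moves:
    - [-1, -0.06, 0, 0, 0, 0, 0]
    - [-1, 0, 0, 0, 0, 0, 0]
    - [-1, 0.5, 0, 0, 0, 0, 0]
    - [-1, 1.0, 0, -0.5, 0, 0, 0]
    - [-1, 1.0, 0.9, -0.5, 0, 0, 0]
    - [-1, 0, 0.9, 0, 0, 0, 0]
    - [-1, 0, 0.9, 0, 0, 0, 0]
    - [-1, 0, 0.9, 0, 0, 0, 0]
    - [-1, 0, 0.9, 0, 0, 0, 0]
    - [-1, 0, 0.9, 0, 0, 0, 0.3]
    - [-1, 0, 0.6, 0.5, 0, 0, 0]
    - [-1, 0, 0, 0.5, 0, 0, 0]
    - [-1, 0, 0, 0, 0, 0, 0]

```text
time_s: 18.25
tool_pos: [0.5182, 0.2441, 0.0103]
tool_rot: [-0.268, -3.127, 0.003]
force: [0.2, -1.6, 0.4]
finger_gap: 0.0
gripper_force: 0.0
```

Run:
```python
from h import *
o=arm.get_obs();print(o['tool_pos'],o['tool_rot'],o['force']); print(knobs(arm.capture('side')))
d=np.array([np.cos(-.171),np.sin(-.171)]); k=np.array([.6453,.2225])-.0705*d; print(delta([*(k-.0104*d),.0126],o['tool_rot']),k)
```

```text
[0.5182333  0.24405046 0.01026584] [-0.26839403 -3.12688295  0.0033121 ] [ 0.19627599 -1.60082018  0.37761614]
[([214.4, 227.1], 10), ([289.5, 241.9], 48), ([376.0, 269.0], 46)]
(array([-1.57953592,  0.00692828, -0.04224982]), array([ 0.01088393,  0.01449417, -0.00535519])) [0.57582824 0.23449683]
```

Emit:
move_arm:
  moves:
    - [-1, -0.3, 0, 0, 0, 0, 0]
    - [-1, -0.3, 0, 0, 0, 0, 0]
    - [-1, -0.3, 0, 0, 0, 0, 0]
    - [-1, -0.3, 0, 0, 0, 0, 0]
    - [-1, -0.2, 0, 0, 0, 0, 0]
    - [-1, -0.15, 0, 0, 0, 0, 0]
    - [-1, 0, 0, 0, 0, 0, 0]

```text
time_s: 19.18
tool_pos: [0.5657, 0.2372, 0.0124]
tool_rot: [0.269, 3.13, -0.0]
force: [0.8, -0.1, -0.3]
finger_gap: -0.0001
gripper_force: 0.0
```

Emit:
move_arm:
  moves:
    - [-1, -0.07, 0, 0, 0, 0, 0]
    - [-1, -0.07, 0, 0, 0, 0, 0]
    - [-1, 0, 0, 0, 0, 0, 0]

```text
time_s: 19.55
tool_pos: [0.5669, 0.2369, 0.0124]
tool_rot: [-0.267, -3.125, -0.0]
force: [-14.6, 2.3, 6.2]
finger_gap: -0.0001
gripper_force: 7.0
```

Emit:
move_arm:
  moves:
    - [-1, -0.06, 0, 0, 0, 0, 0]
    - [-1, 0, 0, 0, 0, 0, 0]
    - [-1, 0.5, 0, 0, 0, 0, 0]
    - [-1, 0.3, 0, -1, 0, 0, 0]
    - [-1, 0, 0, -1, 0, 0, 0]
    - [1, 0, 0, -1, 0, 0, 0]
    - [1, 0, 0, -1, 0, 0, 0]
    - [1, 0, 0, -1, 0, 0, 0]
    - [1, -0.7, -0.5, -1, 0, 0, 0]
    - [1, -0.7, -0.5, -0.3, 0, 0, 0]
    - [1, 0, 0, 0, 0, 0, 0]
    - [1, 0, 0, 0, 0, 0, 0]

```text
time_s: 21.05
tool_pos: [0.5835, 0.2038, 0.2011]
tool_rot: [-0.269, -3.129, 0.0]
force: [-0.7, 0.1, -0.4]
finger_gap: 0.0852
gripper_force: 0.0
```

```bash
cat >> h.py <<'E'
import json
def snap(name,cam='wrist'):
    p={k:np.asarray(v).tolist() for k,v in arm.camera_params(cam).items()}
    im=arm.capture(cam)[:,:,::-1].copy(); cv2.imwrite(f'pics/{name}.png',im); json.dump(p,open(f'{name}.json','w')); return im,load(name)
def load(name): return {k:np.array(v) for k,v in json.load(open(f'{name}.json')).items()}
E
python3 - <<'E'
from h import *
im,p=snap('w3'); print(arm.get_obs()['tool_pos'],knobs(arm.capture('side')))
c=proj('wrist',(.6453,.2225,.095)).astype(int); g=proj('wrist',(.449,.275,.03)).astype(int); print(c,g)
f=lambda c:cv2.resize(im[max(c[1]-55,0):c[1]+55,c[0]-38:c[0]+38][:110],(390,564),interpolation=cv2.INTER_CUBIC)
print(max(c[1]-55,0),max(g[1]-55,0)); 
g0=max(g[1],55)
cv2.imwrite('pics/c3.png',np.hstack([f(c),cv2.resize(im[g0-55:g0+55,g[0]-38:g[0]+38],(390,564),interpolation=cv2.INTER_CUBIC)]))
E
```

```text
[0.58332038 0.20398308 0.20101986] [([221.2, 218.1], 37), ([289.5, 241.8], 45), ([376.1, 268.8], 49)]
[354 308] [373  54]
253 0
```

View pics/c3.png

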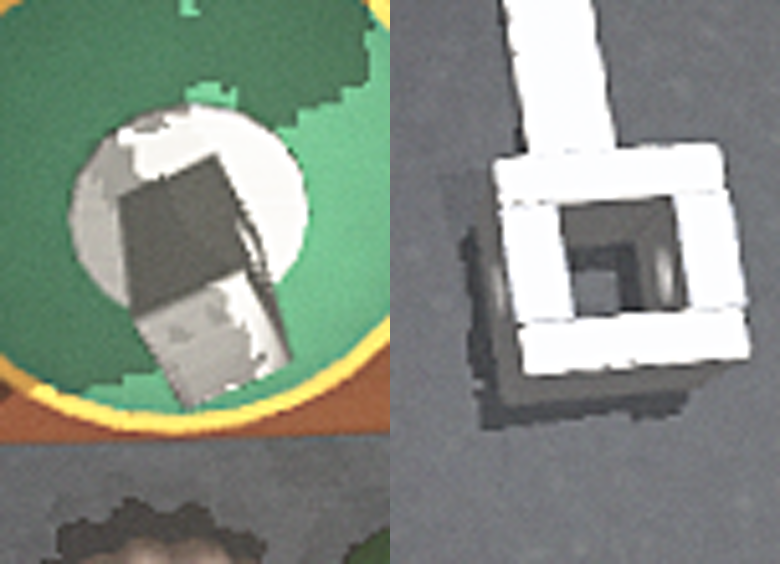

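Run:
```python
from h import *
np.set_printoptions(precision=4,suppress=True)
p=load('w3'); s=390/76
def W(pts,o,z): return np.array([onz('wrist',o[0]+x/s,o[1]+y/s,z,p)[:2] for x,y in pts])
def info(n,q):
    e=[np.degrees(np.arctan2(*(q[(i+1)%4]-q[i])[::-1])) for i in range(4)]
    print(n,q.mean(0),"edge yaw",np.array(e),"len",[np.linalg.norm(q[(i+1)%4]-q[i]) for i in range(4)])
info('gspin',W([(135,315),(245,270),(290,360),(190,408)],(316,253),.115))
info('ghub',W([(105,158),(332,145),(358,355),(135,375)],(335,0),.040))
sh=W([(70,210),(308,210)],(316,253),.07); sv=W([(190,103)],(316,253),.07); print('shoulder',sh,sh.mean(0),sv)
# dome centre again
im=cv2.imread('pics/w3.png'); hsv=cv2.cvtColor(im,cv2.COLOR_BGR2HSV)
print(R.from_rotvec(arm.get_obs()['tool_rot']).as_matrix())
```

```text
gspin [0.6443 0.2228] edge yaw [ 104.8232   16.4133  -70.8643 -161.4613] len [np.float64(0.016871164251371498), np.float64(0.016522780409525407), np.float64(0.01622382181292392), np.float64(0.01777373323913105)]
ghub [0.4482 0.2797] edge yaw [ 87.1857  -3.5022 -91.568  177.4276] len [np.float64(0.0378030988824521), np.float64(0.036686754993908714), np.float64(0.037213164691136794), np.float64(0.03749386429717385)]
shoulder [[0.6417 0.2034]
 [0.6488 0.2421]] [0.6453 0.2227] [[0.6263 0.2254]]
[[-0.9854  0.17   -0.0008]
 [ 0.17    0.9854 -0.0002]
 [ 0.0007 -0.0003 -1.    ]]
```

Emit:
move_arm:
  moves:
    - [0.3, 0, 0, 0, 0, 0, -0.72]
    - [0.3, 0, 0, 0, 0, 0, -0.72]
    - [0.3, 0.92, 0.465, 0.67, 0, 0, 0]
    - [0.3, 0.92, 0.465, 0.67, 0, 0, 0]
    - [0.3, 0.92, 0.465, 0.67, 0, 0, 0]
    - [0.3, 0.92, 0.465, 0.67, 0, 0, 0]
    - [0.3, 0.92, 0.465, 0.67, 0, 0, 0]
    - [0.3, 0, 0, 0.5, 0, 0, 0]
    - [0.3, 0, 0, 0, 0, 0, 0]
    - [0.3, 0, 0, 0, 0, 0, 0]

```text
time_s: 22.4
tool_pos: [0.45, 0.2795, 0.0867]
tool_rot: [0.073, 3.14, 0.001]
force: [-0.6, -0.9, 0.2]
finger_gap: 0.0554
gripper_force: 0.0
```

```bash
cat >> h.py <<'E'
def white(im,p,guess,z,half=45,thr=190,n='wrist'):
    "white top face of hub near guess: outer minAreaRect unprojected"
    c=proj(n,[*guess,z],p).astype(int); x0,y0=max(c[0]-half,0),max(c[1]-half,0)
    g=cv2.cvtColor(im,cv2.COLOR_BGR2HSV)[y0:c[1]+half,x0:c[0]+half]
    m=cv2.inRange(g,(0,0,thr),(180,60,255))
    cs=max(cv2.findContours(m,0,2)[0],key=cv2.contourArea)[:,0]+[x0,y0]
    P=np.array([onz(n,float(u),float(v),z,p)[:2] for u,v in cs],dtype=np.float32)
    return P
E
python3 - <<'E'
from h import *
o=arm.get_obs(); print(o['tool_pos'],o['finger_gap'])
im,p=snap('w4'); c=proj('wrist',(.4482,.2797,.04),p); print(c)
for z,y in ((.04,87.4),):
    for a in ((19,19),(19,-19),(-19,19),(-19,-19)):
        th=np.radians(-2.6);M=np.array([[np.cos(th),-np.sin(th)],[np.sin(th),np.cos(th)]]);print(proj('wrist',[*(np.array([.4482,.2797])+M@np.array(a)/1000),.04],p))
im2=cv2.resize(im[150:400,200:440],None,fx=2.4,fy=2.4); cv2.imwrite('pics/c4.png',im2)
P=white(im,p,(.4482,.2797),.04,80); print(cv2.minAreaRect(P))
E
```

```text
[0.45003036 0.27948624 0.0867    ] 0.055406201181089375
[318.03309325 263.65710296]
[350.21159435 293.51894458]
[285.99268924 293.55798568]
[352.07662728 231.67862262]
[283.88814006 231.74357053]
((0.4465433955192566, 0.27969661355018616), (0.03784928098320961, 0.036655452102422714), 87.36166381835938)
```

Emit:
move_arm:
  moves:
    - [0.3, 0.1, 0, 0.8, 0, 0, 0]
    - [0.3, 0, 0, 0.8, 0, 0, 0]
    - [0.3, 0, 0, 0.7, 0, 0, 0]
    - [0.3, 0, 0, 0.6, 0, 0, 0]
    - [0.3, 0, 0, 0, 0, 0, 0]
  newtons: 50

```text
time_s: 23.08
tool_pos: [0.4459, 0.2792, -0.0019]
tool_rot: [-0.072, -3.139, 0.002]
force: [-0.3, -0.1, 0.0]
finger_gap: 0.0556
gripper_force: 0.0
```

Emit:
move_arm:
  moves:
    - [-1, 0, 0, 0, 0, 0, 0]
    - [-1, 0, 0, 0, 0, 0, 0]
    - [-1, 0, 0, 0, 0, 0, 0]
    - [-1, 0, 0, 0, 0, 0, 0]
    - [-1, 0, 0, 0, 0, 0, 0]
  newtons: 50

```text
time_s: 23.7
tool_pos: [0.447, 0.2801, 0.0002]
tool_rot: [0.072, 3.139, 0.002]
force: [0.0, 0.5, 5.7]
finger_gap: 0.0376
gripper_force: 52.5
```

Emit:
move_arm:
  moves:
    - [-1, 0, 0, -0.5, 0, 0, 0]
    - [-1, 0, 0, -1, 0, 0, 0]
    - [-1, 0, 0, -1, 0, 0, 0]
    - [-1, 0, 0, -1, 0, 0, 0]
    - [-1, 0, 0, -1, 0, 0, 0]
    - [-1, 0, 0, -0.5, 0, 0, 0]
    - [-1, 0, 0, 0, 0, 0, 0]

```text
time_s: 24.58
tool_pos: [0.4466, 0.28, 0.15]
tool_rot: [0.072, 3.14, 0.001]
force: [-0.5, -0.4, -3.3]
finger_gap: 0.0375
gripper_force: 51.8
```

Run:
```python
from h import *
np.set_printoptions(precision=4,suppress=True)
o=arm.get_obs(); X=o['tool_pos'];print(X,o['finger_gap'],o['force'])
im,p=snap('w5')
for dz in (.035,.04,.045):
    P=white(im,p,X[:2],X[2]+dz,80); print(dz,cv2.minAreaRect(P))
im2=cv2.resize(im[140:390,190:440],(600,600)); cv2.imwrite('pics/c5.png',im2)
th=np.radians(17.2)
print(delta([.6453,.2227,X[2]],(R.from_euler('z',np.radians(19.8))*R.from_rotvec(o['tool_rot'])).as_rotvec()))
```

```text
[0.4466 0.28   0.15  ] 0.03753852949381137 [-0.5048 -0.4373 -3.3475]
0.035 ((0.4541436731815338, 0.2803477346897125), (0.038415294140577316, 0.028862250968813896), 87.83924865722656)
0.04 ((0.4505000412464142, 0.28051117062568665), (0.036771584302186966, 0.027627287432551384), 87.83927917480469)
0.045 ((0.44685646891593933, 0.28067460656166077), (0.035127878189086914, 0.026392316445708275), 87.83924865722656)
(array([-6.7155, -1.597 , -0.0409]), array([-0.0129, -0.0137, -3.9597]))
```

Emit:
move_arm:
  moves:
    - [-1, 0, 0, 0, 0, 0, -0.99]
    - [-1, 0, 0, 0, 0, 0, -0.99]
    - [-1, 0, 0, 0, 0, 0, -0.99]
    - [-1, 0, 0, 0, 0, 0, -0.99]
    - [-1, -0.82, -0.54, 0, 0, 0, 0]
    - [-1, -0.82, -0.54, 0, 0, 0, 0]
    - [-1, -0.82, -0.54, 0, 0, 0, 0]
    - [-1, -0.82, -0.54, 0, 0, 0, 0]
    - [-1, -0.82, -0.54, 0, 0, 0, 0]
    - [-1, -0.82, -0.54, 0, 0, 0, 0]
    - [-1, -0.82, -0.54, 0, 0, 0, 0]
    - [-1, 0, 0, 0, 0, 0, 0]
    - [-1, 0, 0, 0, 0, 0, 0]

```text
time_s: 26.25
tool_pos: [0.6434, 0.2222, 0.1477]
tool_rot: [0.469, -3.104, 0.0]
force: [0.6, 0.9, -2.1]
finger_gap: 0.0369
gripper_force: 56.1
```

Run:
```python
from h import *
np.set_printoptions(precision=4,suppress=True)
o=arm.get_obs(); X=o['tool_pos'];print(X,o['finger_gap'],o['force'],o['gripper_force'])
T=R.from_rotvec(o['tool_rot']).as_matrix();print('yaw',np.degrees(np.arctan2(-T[1,0],-T[0,0])))
im,p=snap('w6')
cv2.imwrite('pics/c6.png',cv2.resize(im[200:420,220:420],(600,660)))
print(delta([.6458,.2224,X[2]],o['tool_rot']))
```

```text
[0.6434 0.2222 0.1477] 0.036872192339304014 [ 0.6457  0.9088 -2.0711] 56.11939105659076
yaw 17.175861338494787
(array([-0.077 , -0.0262,  0.0197]), array([-0.    ,  0.0096,  0.0049]))
```

Emit:
move_arm:
  moves:
    - [-1, -0.07, 0, 0.4, 0, 0, 0]
    - [-1, 0, 0, 0.4, 0, 0, 0]
    - [-1, 0, 0, 0.3, 0, 0, 0]
    - [-1, 0, 0, 0.2, 0, 0, 0]
    - [-1, 0, 0, 0, 0, 0, 0]

```text
time_s: 26.92
tool_pos: [0.6461, 0.2225, 0.1095]
tool_rot: [0.469, -3.106, 0.001]
force: [0.0, -1.7, -1.9]
finger_gap: 0.0373
gripper_force: 56.2
```

Emit:
move_arm:
  moves:
    - [-1, 0, 0, 0.2, 0, 0, 0]
    - [-1, 0, 0, 0.2, 0, 0, 0]
    - [-1, 0, 0, 0.2, 0, 0, 0]
    - [-1, 0, 0, 0.2, 0, 0, 0]
    - [-1, 0, 0, 0, 0, 0, 0]

```text
time_s: 27.55
tool_pos: [0.6463, 0.2226, 0.085]
tool_rot: [0.469, -3.106, 0.001]
force: [2.6, -4.5, -3.4]
finger_gap: 0.0374
gripper_force: 55.9
```

Sliding down well; continuing to the shoulder.

Emit:
move_arm:
  moves:
    - [-1, 0, 0, 0.2, 0, 0, 0]
    - [-1, 0, 0, 0.15, 0, 0, 0]
    - [-1, 0, 0, 0.1, 0, 0, 0]
    - [-1, 0, 0, 0, 0, 0, 0]

```text
time_s: 28.05
tool_pos: [0.6465, 0.2225, 0.0719]
tool_rot: [-0.469, 3.106, -0.001]
force: [2.8, -5.2, -0.9]
finger_gap: 0.0372
gripper_force: 56.2
```

Emit:
move_arm:
  moves:
    - [-1, 0, 0, 0.06, 0, 0, 0]
    - [-1, 0, 0, 0, 0, 0, 0]

```text
time_s: 28.3
tool_pos: [0.6465, 0.2226, 0.0704]
tool_rot: [-0.469, 3.106, -0.001]
force: [2.0, -5.0, 1.6]
finger_gap: 0.0376
gripper_force: 56.6
```

Emit:
move_arm:
  moves:
    - [-1, 0, 0, 0.06, 0, 0, 0]
    - [-1, 0, 0, 0.04, 0, 0, 0]
    - [-1, 0, 0, 0, 0, 0, 0]

```text
time_s: 28.68
tool_pos: [0.6467, 0.2226, 0.0702]
tool_rot: [-0.468, 3.104, -0.0]
force: [-4.0, -6.8, 16.6]
finger_gap: 0.0371
gripper_force: 57.2
```

Emit:
move_arm:
  moves:
    - [0.3, 0, 0, 0, 0, 0, 0]
    - [0.3, 0, 0, 0, 0, 0, 0]
    - [0.3, 0, 0, 0, 0, 0, 0]
    - [0.3, 0, 0, -0.5, 0, 0, 0]
    - [0.3, 0, 0, -1, 0, 0, 0]
    - [0.3, 0, 0, -1, 0, 0, 0]
    - [0.3, 0, 0, -1, 0, 0, 0]
    - [0.3, 0, 0, 0, 0, 0, 0]

```text
time_s: 29.68
tool_pos: [0.6474, 0.2234, 0.1768]
tool_rot: [-0.469, 3.101, 0.002]
force: [-0.4, -0.4, 0.3]
finger_gap: 0.0556
gripper_force: 0.0
```

Run:
```python
from h import *
np.set_printoptions(precision=4,suppress=True)
o=arm.get_obs(); X=o['tool_pos'];print(X)
im,p=snap('w7')
for z in (.11,.115): P=white(im,p,(.646,.2226),z,80); print(cv2.minAreaRect(P))
print(proj('wrist',(.6463,.2226,.11),p))
im,ps=snap('s7','side'); print([proj('side',(.6463,.2226,z),ps) for z in (.118,.11)])
sc=np.array(proj('side',(.6463,.2226,.1),ps)).astype(int)
yc=(222,285)
a=cv2.resize(im[sc[1]-40:sc[1]+30,sc[0]-45:sc[0]+30],(390,364)); b=cv2.resize(im[240:330,180:260],(390,439))
c=cv2.imread('pics/w7.png'); q=proj('wrist',(.6463,.2226,.1),p).astype(int)
c=cv2.resize(c[q[1]-70:q[1]+60,q[0]-65:q[0]+65],(390,390)); b=cv2.resize(im[235:325,185:255],(390,364))
h=np.vstack([np.hstack([a,b])]); cv2.imwrite('pics/c7.png',np.hstack([a,c[:364]])); print(q)
```

```text
[0.6474 0.2234 0.1768]
((0.6464904546737671, 0.22335298359394073), (0.03709809482097626, 0.037705376744270325), 17.24329948425293)
((0.6447967886924744, 0.22284212708473206), (0.03624860942363739, 0.03684191405773163), 17.24321937561035)
[317.1397 252.1538]
[array([233.8647, 175.1617]), array([234.3285, 177.8775])]
[317 247]
```

Emit:
move_arm:
  moves:
    - [1, 0.63, -0.87, -0.13, 0, 0, 0]
    - [1, 0.63, -0.87, -0.13, 0, 0, 0]
    - [1, 0.63, -0.87, -0.13, 0, 0, 1]
    - [1, 0.63, -0.87, -0.13, 0, 0, 1]
    - [1, 0.83, -0.75, -0.13, 0, 0, 1]
    - [1, 0.83, -0.75, -0.13, 0, 0, 1]
    - [1, 0, 0, 0, 0, 0, 1]
    - [1, 0, 0, 0, 0, 0, 0]
    - [1, 0, 0, 0, 0, 0, 0]

```text
time_s: 30.9
tool_pos: [0.5562, 0.0532, 0.1955]
tool_rot: [-0.211, -3.133, 0.0]
force: [0.3, -0.6, 0.0]
finger_gap: 0.0852
gripper_force: 0.0
```

Run:
```python
from h import *
np.set_printoptions(precision=4,suppress=True)
o=arm.get_obs(); X=o['tool_pos'];print(X)
im,p=snap('w8')
q=proj('wrist',(.6422,.0441,.095),p).astype(int); c=proj('wrist',(.44,.135,.04),p).astype(int); print(q,c)
a=cv2.resize(im[q[1]-38:q[1]+38,q[0]-38:q[0]+38],(390,390),interpolation=cv2.INTER_CUBIC)
y0=max(c[1]-38,0); b=cv2.resize(im[y0:y0+76,c[0]-38:c[0]+38],(390,390),interpolation=cv2.INTER_CUBIC)
print(q-38,c[0]-38,y0); cv2.imwrite('pics/c8.png',np.hstack([a,b]))
P=white(im,p,(.44,.135),.04,60); print(cv2.minAreaRect(P))
```

```text
[0.5562 0.0532 0.1955]
[321 342] [398  72]
[283 304] 360 34
((0.4174109697341919, 0.13074760138988495), (0.07328767329454422, 0.038486432284116745), 10.49056625366211)
```

View pics/c8.png

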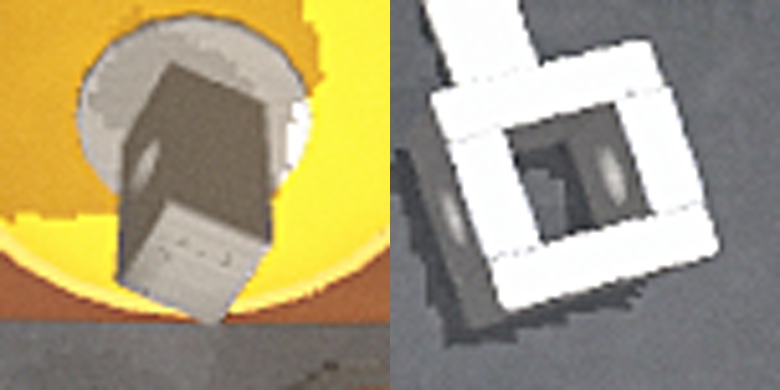

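Run:
```python
from h import *
np.set_printoptions(precision=4,suppress=True)
p=load('w8'); s=390/76
def W(pts,o,z): return np.array([onz('wrist',o[0]+x/s,o[1]+y/s,z,p)[:2] for x,y in pts])
def info(n,q):
    e=[np.degrees(np.arctan2(*(q[(i+1)%4]-q[i])[::-1])) for i in range(4)]
    print(n,q.mean(0),"edge yaw",np.array(e),"len",[round(np.linalg.norm(q[(i+1)%4]-q[i]),4) for i in range(4)])
info('yspin',W([(168,200),(270,245),(215,322),(118,282)],(283,304),.115))
info('yhub',W([(40,95),(260,40),(328,248),(112,308)],(360,34),.040))
sh=W([(77,112),(312,112)],(283,304),.07); sv=W([(192,14)],(283,304),.07); print('shoulder',sh,sh.mean(0),sv)
th=np.radians(9)
print(delta([.444,.135,.087],(R.from_euler('z',np.radians(7.7+14))*R.from_rotvec(arm.get_obs()['tool_rot'])).as_rotvec()))
```

```text
yspin [0.6406 0.0436] edge yaw [  53.9973  -36.9319 -125.0654  145.463 ] len [np.float64(0.0168), np.float64(0.0162), np.float64(0.0162), np.float64(0.0165)]
yhub [0.4351 0.1341] edge yaw [ 100.489    10.3951  -78.8651 -169.2977] len [np.float64(0.0379), np.float64(0.0364), np.float64(0.0377), np.float64(0.0368)]
shoulder [[0.6385 0.0244]
 [0.6438 0.0634]] [0.6411 0.0439] [[0.6225 0.046 ]]
(array([4.0717, 2.1992, 3.6215]), array([ 0.0046, -0.0009, -4.34  ]))
```

Emit:
move_arm:
  moves:
    - [0.3, 0.87, 0.43, 0.72, 0, 0, 0]
    - [0.3, 0.87, 0.43, 0.72, 0, 0, 0]
    - [0.3, 0.87, 0.43, 0.72, 0, 0, 0]
    - [0.3, 0.87, 0.43, 0.72, 0, 0, 0]
    - [0.3, 0.87, 0.43, 0.72, 0, 0, 0]
    - [0.3, 0, 0, 0, 0, 0, -0.92]
    - [0.3, 0, 0, 0, 0, 0, -0.92]
    - [0.3, 0, 0, 0, 0, 0, -0.92]
    - [0.3, 0, 0, 0, 0, 0, -0.92]
    - [0.3, 0, 0, 0, 0, 0, 0]
    - [0.3, 0, 0, 0, 0, 0, 0]

```text
time_s: 32.33
tool_pos: [0.4358, 0.1348, 0.088]
tool_rot: [0.288, -3.128, 0.0]
force: [-1.2, 0.3, 0.3]
finger_gap: 0.0554
gripper_force: 0.0
```

Run:
```python
from h import *
np.set_printoptions(precision=4,suppress=True)
o=arm.get_obs(); X=o['tool_pos'];print(X,o['finger_gap'],-2*np.degrees(np.arctan(o['tool_rot'][0]/o['tool_rot'][1])))
im,p=snap('w9'); print(proj('wrist',(.4351,.1341,.04),p))
for half in (42,50,60):
    P=white(im,p,(.4351,.1341),.04,half); r=cv2.minAreaRect(P); print(half,r)
# erode the arm away by morphology: open with kernel on filled hull
c=proj('wrist',(.4351,.1341,.04),p)
g=cv2.inRange(cv2.cvtColor(im,cv2.COLOR_BGR2HSV),(0,0,190),(180,60,255)); 
k=np.zeros_like(g); cv2.drawContours(k,[max(cv2.findContours(g,0,2)[0],key=lambda q:cv2.contourArea(q) if cv2.pointPolygonTest(q,tuple(map(float,c)),True)>-40 else 0)],-1,255,-1)
k=cv2.morphologyEx(k,cv2.MORPH_OPEN,cv2.getStructuringElement(cv2.MORPH_ELLIPSE,(41,41)))
q=max(cv2.findContours(k,0,2)[0],key=cv2.contourArea)[:,0]
P=np.array([onz('wrist',float(u),float(v),.04,p)[:2] for u,v in q],dtype=np.float32); print(cv2.minAreaRect(P))
```

```text
[0.4358 0.1348 0.088 ] 0.05543193134681456 10.52246493737751
[316.8562 264.2549]
42 ((0.43365246057510376, 0.13414347171783447), (0.03695640340447426, 0.03825782239437103), 10.55483627319336)
50 ((0.43365246057510376, 0.13414347171783447), (0.03695640340447426, 0.03825782239437103), 10.55483627319336)
60 ((0.43365246057510376, 0.13414347171783447), (0.03695640340447426, 0.03825782239437103), 10.55483627319336)Traceback (most recent call last):
  File "<stdin>", line 12, in <module>
ValueError: max() iterable argument is empty
```

Emit:
move_arm:
  moves:
    - [0.3, 0.07, 0, 0.8, 0, 0, 0]
    - [0.3, 0, 0, 0.8, 0, 0, 0]
    - [0.3, 0, 0, 0.7, 0, 0, 0]
    - [0.3, 0, 0, 0.6, 0, 0, 0]
    - [0.3, 0, 0, 0, 0, 0, 0]
    - [-1, 0, 0, 0, 0, 0, 0]
    - [-1, 0, 0, 0, 0, 0, 0]
    - [-1, 0, 0, 0, 0, 0, 0]
    - [-1, 0, 0, 0, 0, 0, 0]
    - [-1, 0, 0, 0, 0, 0, 0]
  newtons: 50

```text
time_s: 33.62
tool_pos: [0.4344, 0.1344, 0.0021]
tool_rot: [-0.289, 3.127, 0.001]
force: [0.1, -0.1, 5.7]
finger_gap: 0.0373
gripper_force: 51.3
```

Emit:
move_arm:
  moves:
    - [-1, 0, 0, -0.5, 0, 0, 0]
    - [-1, 0, 0, -1, 0, 0, 0]
    - [-1, 0, 0, -1, 0, 0, 0]
    - [-1, 0, 0, -1, 0, 0, 0]
    - [-1, 0, 0, -1, 0, 0, 0]
    - [-1, 0, 0, -0.5, 0, 0, 0.93]
    - [-1, 0, 0, 0, 0, 0, 0.93]
    - [-1, 0, 0, 0, 0, 0, 0.93]
    - [-1, 0, 0, 0, 0, 0, 0.93]
    - [-1, 0, 0, 0, 0, 0, 0.93]
    - [-1, 0, 0, 0, 0, 0, 0.93]
    - [-1, 0, 0, 0, 0, 0, 0.93]
    - [-1, 0, 0, 0, 0, 0, 0.93]
    - [-1, 0, 0, 0, 0, 0, 0.93]
    - [-1, 0, 0, 0, 0, 0, 0.93]
    - [-1, 0, 0, 0, 0, 0, 0]

```text
time_s: 35.62
tool_pos: [0.4337, 0.1342, 0.1518]
tool_rot: [0.968, 2.989, 0.0]
force: [0.4, -0.6, -0.9]
finger_gap: 0.0372
gripper_force: 50.7
```

Run:
```python
from h import *
np.set_printoptions(precision=4,suppress=True)
o=arm.get_obs(); X=o['tool_pos'];print(X,o['finger_gap'],o['force'],-2*np.degrees(np.arctan(o['tool_rot'][0]/o['tool_rot'][1])))
print(delta([.6418,.0440,X[2]],o['tool_rot']))
```

```text
[0.4337 0.1342 0.1518] 0.037202861765382 [ 0.4135 -0.6454 -0.9452] -35.890293667645615
(array([-7.3825,  1.6303,  0.0014]), array([0., 0., 0.]))
```

Emit:
move_arm:
  moves:
    - [-1, -0.93, 0.2, 0, 0, 0, 0]
    - [-1, -0.93, 0.2, 0, 0, 0, 0]
    - [-1, -0.93, 0.2, 0, 0, 0, 0]
    - [-1, -0.93, 0.2, 0, 0, 0, 0]
    - [-1, -0.93, 0.2, 0, 0, 0, 0]
    - [-1, -0.93, 0.2, 0, 0, 0, 0]
    - [-1, -0.93, 0.2, 0, 0, 0, 0]
    - [-1, -0.9, 0.23, 0, 0, 0, 0]
    - [-1, 0, 0, 0, 0, 0, 0]
    - [-1, 0, 0, 0, 0, 0, 0]

```text
time_s: 36.88
tool_pos: [0.642, 0.0436, 0.1512]
tool_rot: [-0.967, -2.988, 0.0]
force: [-0.0, -0.6, -1.2]
finger_gap: 0.0373
gripper_force: 50.6
```

Run:
```python
from h import *
np.set_printoptions(precision=4,suppress=True)
o=arm.get_obs(); X=o['tool_pos'];print(X,o['finger_gap'],o['force'],-2*np.degrees(np.arctan(o['tool_rot'][0]/o['tool_rot'][1])))
print(delta([.6423,.0440,X[2]],o['tool_rot']))
```

```text
[0.642  0.0436 0.1512] 0.03733276212469791 [-0.0037 -0.6176 -1.2435] -35.861796091155206
(array([-0.0003,  0.0172, -0.    ]), array([0., 0., 0.]))
```

Emit:
move_arm:
  moves:
    - [-1, 0, 0, 0.4, 0, 0, 0]
    - [-1, 0, 0, 0.4, 0, 0, 0]
    - [-1, 0, 0, 0.4, 0, 0, 0]
    - [-1, 0, 0, 0.2, 0, 0, 0]
    - [-1, 0, 0, 0.2, 0, 0, 0]
    - [-1, 0, 0, 0.2, 0, 0, 0]
    - [-1, 0, 0, 0, 0, 0, 0]

```text
time_s: 37.75
tool_pos: [0.6423, 0.0434, 0.0966]
tool_rot: [-0.969, -2.988, 0.0]
force: [-0.3, 0.2, -0.2]
finger_gap: 0.0369
gripper_force: 50.7
```

Emit:
move_arm:
  moves:
    - [-1, 0, 0, 0.2, 0, 0, 0]
    - [-1, 0, 0, 0.2, 0, 0, 0]
    - [-1, 0, 0, 0.2, 0, 0, 0]
    - [-1, 0, 0, 0.1, 0, 0, 0]
    - [-1, 0, 0, 0, 0, 0, 0]

```text
time_s: 38.38
tool_pos: [0.6423, 0.0434, 0.0759]
tool_rot: [-0.969, -2.988, 0.0]
force: [1.2, 1.0, -0.6]
finger_gap: 0.0371
gripper_force: 50.7
```

Emit:
move_arm:
  moves:
    - [-1, 0, 0, 0.07, 0, 0, 0]
    - [-1, 0, 0, 0.07, 0, 0, 0]
    - [-1, 0, 0, 0, 0, 0, 0]

```text
time_s: 38.75
tool_pos: [0.6426, 0.0435, 0.0722]
tool_rot: [0.969, 2.988, 0.0]
force: [-0.7, 0.5, -0.2]
finger_gap: 0.0369
gripper_force: 50.9
```

Emit:
move_arm:
  moves:
    - [-1, 0, 0, 0.07, 0, 0, 0]
    - [-1, 0, 0, 0.05, 0, 0, 0]
    - [-1, 0, 0, 0, 0, 0, 0]

```text
time_s: 39.12
tool_pos: [0.6427, 0.0434, 0.0721]
tool_rot: [0.968, 2.986, 0.002]
force: [-10.2, -0.3, 23.1]
finger_gap: 0.0369
gripper_force: 53.5
```

Emit:
move_arm:
  moves:
    - [0.3, 0, 0, 0, 0, 0, 0]
    - [0.3, 0, 0, 0, 0, 0, 0]
    - [0.3, 0, 0, 0, 0, 0, 0]
    - [0.3, 0, 0, -0.5, 0, 0, 0]
    - [0.3, 0, 0, -1, 0, 0, 0]
    - [0.3, 0, 0, -1, 0, 0, 0]
    - [0.3, 0, 0, -1, 0, 0, 0]
    - [0.3, 0, 0, 0, 0, 0, 0]

```text
time_s: 40.12
tool_pos: [0.6437, 0.0435, 0.1772]
tool_rot: [0.967, 2.984, 0.003]
force: [-0.2, -0.3, -0.6]
finger_gap: 0.0551
gripper_force: 0.0
```

Run:
```python
from h import *
np.set_printoptions(precision=4,suppress=True)
o=arm.get_obs(); X=o['tool_pos'];print(X,o['finger_gap'],o['force'])
im,p=snap('w10')
for z in (.11,): P=white(im,p,(.6425,.0435),z,80); print(cv2.minAreaRect(P))
# tray from w2: dark heads
im=cv2.imread('pics/w2.png'); p=load('w2')
v=cv2.cvtColor(im,cv2.COLOR_BGR2HSV)[:,:,2]
for nm,u,w,z in [("h1",56,66,.026),("h2",158,25,.026),("h3",132,215,.026),("h4",251,195,.026),("t4",233,60,.017),("t3",108,95,.017),("t2",178,155,.017),("t1",68,188,.017)]: print(nm,onz('wrist',u,w,z,p))
```

```text
[0.6437 0.0435 0.1772] 0.055061922848823185 [-0.2483 -0.3174 -0.5778]
((0.642516016960144, 0.0442965105175972), (0.03750326856970787, 0.03713957220315933), 54.242374420166016)
h1 [ 0.3964 -0.2152  0.026 ]
h2 [ 0.3862 -0.161   0.026 ]
h3 [ 0.4674 -0.1747  0.026 ]
h4 [ 0.4584 -0.1202  0.026 ]
t4 [ 0.4026 -0.1301  0.017 ]
t3 [ 0.4131 -0.19    0.017 ]
t2 [ 0.4426 -0.1544  0.017 ]
t1 [ 0.4559 -0.2171  0.017 ]
```

Emit:
move_arm:
  moves:
    - [0, 0.2, -0.89, 0, 0, 0, 0]
    - [0, 0.2, -0.89, 0, 0, 0, 0]
    - [0, 0.2, -0.89, 0, 0, 0, 0]
    - [0, 0.2, -0.89, 0, 0, 0, 0]
    - [0, 0.2, -0.89, 0, 0, 0, 0]
    - [0, 0.2, -0.89, 0, 0, 0, 0]
    - [0, 0.2, -0.89, 0, 0, 0, 0]
    - [0, 0.2, -0.89, 0, 0, 0, 0]
    - [0, 0.2, -0.89, 0, 0, 0, 0]

```text
time_s: 41.3
tool_pos: [0.4567, -0.1199, 0.1725]
tool_rot: [-0.968, -2.987, 0.0]
force: [-0.3, 1.0, -0.7]
finger_gap: 0.0429
gripper_force: 0.0
```

Emit:
move_arm:
  moves:
    - [0, 0, 0, 0.32, 0, 0, -0.91]
    - [0, 0, 0, 0.32, 0, 0, -0.91]
    - [0, 0, 0, 0.32, 0, 0, -0.91]
    - [0, 0, 0, 0.32, 0, 0, -0.91]
    - [0, 0, 0, 0.32, 0, 0, -0.91]
    - [0, 0, 0, 0.32, 0, 0, -0.91]
    - [0, 0, 0, 0.32, 0, 0, -0.91]
    - [0, 0, 0, 0.32, 0, 0, -0.91]
    - [0, 0, 0, 0.32, 0, 0, -0.91]
    - [0, 0, 0, 0.32, 0, 0, -0.91]
    - [0, 0, 0, 0, 0, 0, 0]
    - [0, 0, 0, 0, 0, 0, 0]

```text
time_s: 42.8
tool_pos: [0.4576, -0.1194, 0.0773]
tool_rot: [0.26, -3.13, -0.0]
force: [-0.4, 0.3, 0.5]
finger_gap: 0.0423
gripper_force: 0.0
```

```bash
cat >> h.py <<'E'
def dark(im,p,guess,z=.026,half=55,thr=75,n='wrist'):
    c=proj(n,[*guess,z],p).astype(int); x0,y0=max(c[0]-half,0),max(c[1]-half,0)
    v=cv2.GaussianBlur(im,(3,3),0)[y0:c[1]+half,x0:c[0]+half].max(2)
    m=cv2.morphologyEx((v<thr).astype(np.uint8),cv2.MORPH_CLOSE,np.ones((7,7)))
    out=[]
    for q in cv2.findContours(m,0,2)[0]:
        if cv2.contourArea(q)<300: continue
        P=np.array([onz(n,float(a+x0),float(b+y0),z,p)[:2] for a,b in q[:,0]],dtype=np.float32); out.append(cv2.minAreaRect(P))
    return out
E
python3 - <<'E'
from h import *
np.set_printoptions(precision=4,suppress=True)
o=arm.get_obs(); X=o['tool_pos'];print(X,o['finger_gap'],-2*np.degrees(np.arctan(o['tool_rot'][0]/o['tool_rot'][1])))
im,p=snap('w11'); c=proj('wrist',(.4584,-.1202,.026),p).astype(int);print(c)
for t in (50,65,80): print(t,[ (np.round(r[0],4),np.round(r[1],4),round(r[2],1)) for r in dark(im,p,(.4584,-.1202),thr=t)])
print(im[c[1]-60:c[1]+60:8,c[0]-60:c[0]+60:8].max(2))
E
```

```text
[ 0.4576 -0.1194  0.0773] 0.04233268422920627 9.482977468152898
[316 264]
50 []
65 [(array([ 0.458 , -0.1223]), array([0.0225, 0.0165]), 9.9)]
80 [(array([ 0.4579, -0.122 ]), array([0.0226, 0.0172]), 9.5)]
[[182 173 133 137 132 137 101 205 118 138 127  90  85  85 145]
 [164 173 138 134 131 137  96 204 118 138 126  88  88  84 133]
 [141 174 140 134 133 131  72 196 119 135 135  83  85  89 134]
 [134 170 136 135 133 128  67 196 121 134 128  87  86 140 146]
 [ 90  87 134 128 129 132  70 194 133 131 128  92  95 140 147]
 [152 136 122 131 132 119 115 204 105 116 121  91  89 132 142]
 [144 149 142 147 147 149  67  65  58  75 148  88  90  87  86]
 [149 149 144 143 147 147 126 123 122 105 146  93  84  91  86]
 [145 145 144 148 147 149  73  69  62  61 145  93  93  93  88]
 [149 146 143 146 143 147  56  60  56  75 147  86  90  89  90]
 [144 146 144 145 148 149 148 151 146 145 143  84 134 140  88]
 [139 145 149 149 148 146 143 141 138 136 122 131 133 136 136]
 [112  47  89  88  92  92  85  89  83  87 129 126 131 132 144]
 [108  37  88  90  89  87  86  86  88  92 137 136 135 133 147]
 [115  37  88  86  86  81  85  96  87  88 132 131 129 134 112]]
```

Emit:
move_arm:
  moves:
    - [-0.3, -0.1, -0.09, 0.5, 0, 0, 0]
    - [-0.3, 0, 0, 0.6, 0, 0, 0]
    - [-0.3, 0, 0, 0.6, 0, 0, 0]
    - [-0.3, 0, 0, 0.5, 0, 0, 0]
    - [-0.3, 0, 0, 0.35, 0, 0, 0]
    - [-0.3, 0, 0, 0, 0, 0, 0]
  newtons: 50

```text
time_s: 43.6
tool_pos: [0.4607, -0.1215, 0.0]
tool_rot: [0.262, -3.129, -0.001]
force: [-0.7, 0.3, 1.1]
finger_gap: 0.0297
gripper_force: 0.0
```

Emit:
move_arm:
  moves:
    - [-1, 0, 0, 0, 0, 0, 0]
    - [-1, 0, 0, 0, 0, 0, 0]
    - [-1, 0, 0, 0, 0, 0, 0]
    - [-1, 0, 0, 0, 0, 0, 0]

```text
time_s: 44.1
tool_pos: [0.4616, -0.1218, 0.0013]
tool_rot: [-0.262, 3.13, -0.001]
force: [0.9, 0.2, 2.3]
finger_gap: 0.0166
gripper_force: 52.7
```

Emit:
move_arm:
  moves:
    - [-1, 0, 0, -0.3, 0, 0, 0]
    - [-1, 0, 0, -0.7, 0, 0, 0]
    - [-1, 0, 0, -1, 0, 0, 0]
    - [-1, 0, 0, -1, 0, 0, 0]
    - [-1, 0, 0, -1, 0, 0, 0]
    - [-1, 0, 0, 0, 0, 0, 0]

```text
time_s: 44.85
tool_pos: [0.4624, -0.122, 0.1237]
tool_rot: [-0.262, 3.127, -0.002]
force: [0.4, 0.6, -0.2]
finger_gap: 0.0168
gripper_force: 52.4
```

Run:
```python
from h import *
np.set_printoptions(precision=4,suppress=True)
o=arm.get_obs(); X=o['tool_pos'];print(X,o['finger_gap'],o['gripper_force'],o['force'])
im,p=snap('w12')
# pin axis visible: bright shank between head and tip; expected endpoints
yaw=np.radians(9.7); u=np.array([np.cos(yaw),np.sin(yaw),0])
for s in (-.0135,-.015,-.03,-.05,-.0635): print(s,proj('wrist',X+u*s+[0,0,.016],p))
a=proj('wrist',X+u*-.0635+[0,0,.016],p).astype(int)
cv2.imwrite('pics/c12.png',cv2.resize(im[a[1]-40:a[1]+110,a[0]-60:a[0]+60],(600,750)))
v=cv2.cvtColor(im,cv2.COLOR_BGR2GRAY)
for r in range(a[1]-24,a[1]+90,8): print(r,v[r,a[0]-32:a[0]+36:4])
```

```text
[ 0.4624 -0.122   0.1237] 0.016800064180760712 52.383137941360474 [ 0.4202  0.5667 -0.2007]
-0.0135 [316.9365 291.8508]
-0.015 [316.9205 288.4843]
-0.03 [316.7606 253.2916]
-0.05 [316.554  202.5442]
-0.0635 [316.4244 166.4725]
142 [146 140 139 138 134 131 134 137 136 132 134 136 132 134 128  77  89]
150 [139 136 137 134 138 138 136 139 136 136 129 138 135 132 127  79  85]
158 [139 139 139 135 136 133 133 141 134 134 137 135 131 131 131  74  86]
166 [141 141 134 135 133 134 133 141 132 135 133 137 135 131 132  78  90]
174 [142 139 133 138 136 133 133 150 191 186 128 132 134 129 129  78  83]
182 [141 134 139 136 134 135 126 172 198 194 159 134 127 131 130  82  82]
190 [136 136 135 130 134 140 133 177 206 198 171 118 130 127 124  83  80]
198 [132 136 130 132 131 132 133 184 202 200 174 122 131 130 129  94  92]
206 [126 134 134 133 134 133 134 178 202 195 171 118 133 126 144  90  94]
214 [138 134 132 135 135 133 132 180 204 193 172 117 148 147 147  86  86]
222 [148 147 144 148 148 152 136 180 202 192 170 122 147 100 141  85 141]
230 [147 147 143 146 150 145 132 180 203 195 168 119 146  90 144 132 131]
238 [144 142 142 144 147 143 140 177 204 186 171 120 146 105 141  91  93]
246 [146 146 147 148 146 147 134 179 194 187 169 117 142  95 136  90  85]
254 [144 149 142 141 147 146 134 176 196 184 167 115 144 118 141  89  86]
```

Emit:
move_arm:
  moves:
    - [-1, 0, 0, -0.35, 0, 0, 0.97]
    - [-1, 0, 0, -0.35, 0, 0, 0.97]
    - [-1, 0, 0, 0, 0, 0, 0.97]
    - [-1, 0, 0, 0, 0, 0, 0.97]
    - [-1, 0, 0, 0, 0, 0, 0.97]
    - [-1, 0, 0, 0, 0, 0, 0.97]
    - [-1, 0, 0, 0, 0, 0, 0.97]
    - [-1, 0, 0, 0, 0, 0, 0.97]
    - [-1, 0, 0, 0, 0, 0, 0.97]
    - [-1, 0, 0, 0, 0, 0, 0.97]
    - [-1, 0, 0, 0, 0, 0, 0.97]
    - [-1, 0, 0, 0, 0, 0, 0.97]
    - [-1, 0, 0, 0, 0, 0, 0.97]
    - [-1, 0, 0, 0, 0, 0, 0.97]
    - [-1, 0, 0, 0, 0, 0, 0.97]
    - [-1, 0, 0, 0, 0, 0, 0.97]
    - [-1, 0, 0, 0, 0, 0, 0.97]
    - [-1, 0, 0, 0, 0, 0, 0]

```text
time_s: 47.15
tool_pos: [0.4607, -0.1215, 0.1409]
tool_rot: [-1.864, -2.527, 0.001]
force: [0.1, -0.5, 0.2]
finger_gap: 0.0167
gripper_force: 52.4
```

Emit:
move_arm:
  moves:
    - [-1, 0.62, 0.92, 0, 0, 0, 0]
    - [-1, 0.62, 0.92, 0, 0, 0, 0]
    - [-1, 0.62, 0.92, 0, 0, 0, 0]
    - [-1, 0.62, 0.92, 0, 0, 0, 0]
    - [-1, 0.62, 0.92, 0, 0, 0, 0]
    - [-1, 0.62, 0.92, 0, 0, 0, 0]
    - [-1, 0.62, 0.92, 0, 0, 0, 0]
    - [-1, 0.62, 0.92, 0, 0, 0, 0]
    - [-1, 0.62, 0.92, 0, 0, 0, 0]
    - [-1, 0.62, 0.92, 0, 0, 0, 0]
    - [-1, 0, 0, 0, 0, 0, 0]

```text
time_s: 48.52
tool_pos: [0.6706, 0.139, 0.1399]
tool_rot: [-1.86, -2.53, 0.002]
force: [-0.5, 0.3, -0.0]
finger_gap: 0.0166
gripper_force: 52.4
```

Run:
```python
from h import *
np.set_printoptions(precision=4,suppress=True)
o=arm.get_obs(); X=o['tool_pos'];print(X,o['finger_gap'],o['gripper_force'],-2*np.degrees(np.arctan(o['tool_rot'][0]/o['tool_rot'][1])))
im,p=snap('w13'); print(proj('wrist',(.6464,.2228,.11),p))
P=white(im,p,(.6464,.2228),.11,70); print(cv2.minAreaRect(P))
print(delta([.6727,.1378,.0763],o['tool_rot']))
```

```text
[0.6706 0.139  0.1399] 0.0165784616302287 52.38626539707184 -72.64668944414531
[323.3765 109.5816]
((0.6393362283706665, 0.2210143804550171), (0.05396333336830139, 0.03749708831310272), 17.64389991760254)
(array([-0.0329,  0.0883,  2.1362]), array([-0.0008,  0.0029, -0.0119]))
```

Emit:
move_arm:
  moves:
    - [-1, 0, 0.1, 0, 0, 0, 0]
    - [-1, 0, 0, 0.7, 0, 0, 0]
    - [-1, 0, 0, 0.7, 0, 0, 0]
    - [-1, 0, 0, 0.7, 0, 0, 0]
    - [-1, 0, 0, 0, 0, 0, 0]

```text
time_s: 49.2
tool_pos: [0.6719, 0.1373, 0.0774]
tool_rot: [-1.865, -2.526, 0.003]
force: [0.1, 0.2, -0.2]
finger_gap: 0.0169
gripper_force: 52.4
```

Run:
```python
from h import *
np.set_printoptions(precision=4,suppress=True)
o=arm.get_obs(); X=o['tool_pos'];print(X,o['finger_gap'],-2*np.degrees(np.arctan(o['tool_rot'][0]/o['tool_rot'][1])))
im,p=snap('w14'); c=proj('wrist',(.6464,.2228,.11),p).astype(int); t=proj('wrist',X+.062*np.array([np.cos(np.radians(107.3)),np.sin(np.radians(107.3)),0])+[0,0,.0157],p).astype(int);print(c,t)
cv2.imwrite('pics/c14.png',cv2.resize(im[t[1]-110:t[1]+90,t[0]-100:t[0]+100],(600,600),interpolation=cv2.INTER_CUBIC))
print(delta([.6727,.1378,.0763],o['tool_rot']))
v=cv2.cvtColor(im,cv2.COLOR_BGR2GRAY); print([ (r,v[r,t[0]-30:t[0]+31:3].tolist()) for r in range(t[1],t[1]+40,10)])
```

```text
[0.6719 0.1373 0.0774] 0.016879917621081007 -72.89345334810793
[321  93] [318 171]
(array([0.0072, 0.0084, 0.0876]), array([ 0.0224,  0.002 , -0.0003]))
[(171, [137, 137, 136, 138, 130, 129, 129, 133, 91, 213, 241, 217, 73, 85, 140, 141, 136, 134, 138, 133, 135]), (181, [126, 127, 132, 122, 123, 125, 124, 116, 180, 228, 236, 226, 189, 91, 125, 127, 137, 132, 129, 129, 133]), (191, [122, 117, 113, 119, 116, 116, 123, 153, 204, 231, 235, 232, 212, 177, 80, 124, 127, 126, 123, 126, 128]), (201, [218, 212, 207, 204, 204, 208, 212, 155, 200, 229, 235, 231, 209, 172, 128, 179, 215, 217, 213, 210, 213])]
```

View pics/c14.png

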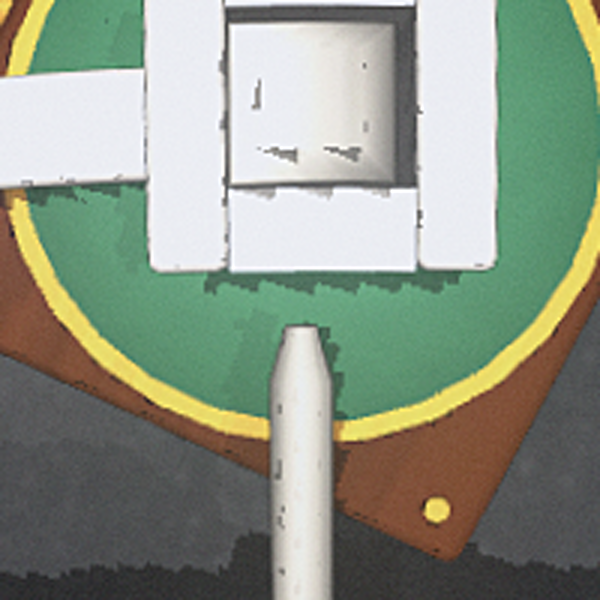

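```bash
cat > rel.py <<'E'
from h import *
np.set_printoptions(precision=4,suppress=True)
def rel(name,pts,pin,z):
    "tool-frame x,y of pixel points: hub at z .11, pin at z"
    p=load(name); o=arm.get_obs(); T=R.from_rotvec(o['tool_rot']).inv()
    f=lambda q,z:T.apply(onz('wrist',*q,z,p)-o['tool_pos'])[:2]*1000
    for q in pts: print('hub',f(q,.11))
    for q in pin: print('pin',f(q,z))
E
python3 - <<'E'
from rel import *
c=lambda x,y:(218+x/3,61+y/3)
rel('w14',[c(150,268),c(497,268),c(147,5),c(498,5),c(228,272),c(415,272),c(225,10),c(418,10)],[c(288,326),c(316,326),c(271,400),c(333,400),c(272,590),c(332,590)],.0931)
E
```

```text
hub [ 71.0487 -17.1014]
hub [71.1669 20.0453]
hub [ 99.6479 -17.1763]
hub [99.8409 19.8452]
hub [70.4779 -8.7307]
hub [70.5344 11.1872]
hub [98.8093 -8.921 ]
hub [98.9073 11.3204]
pin [62.7211 -2.6126]
pin [62.7216  0.8104]
pin [53.4809 -4.7444]
pin [53.4837  2.9376]
pin [28.4885 -4.8121]
pin [28.4961  2.991 ]
```

Emit:
move_arm:
  moves:
    - [-1, 0, 0.073, 0.035, 0, 0, 0]
    - [-1, 0.15, 0, 0, 0, 0, 0]
    - [-1, 0.15, 0, 0, 0, 0, 0]
    - [-1, 0.15, 0, 0, 0, 0, 0]
    - [-1, 0.1, 0, 0, 0, 0, 0]
    - [-1, 0, 0, 0, 0, 0, 0]

```text
time_s: 50.0
tool_pos: [0.6702, 0.155, 0.0778]
tool_rot: [-1.865, -2.528, -0.0]
force: [-0.2, -0.7, -1.3]
finger_gap: 0.0161
gripper_force: 52.3
```

Run:
```python
from h import *
np.set_printoptions(precision=4,suppress=True)
o=arm.get_obs(); X=o['tool_pos'];print(X,o['force'],o['finger_gap'],R.from_rotvec(o['tool_rot']).inv().apply(o['force']))
im,p=snap('w15'); v=cv2.cvtColor(im,cv2.COLOR_BGR2GRAY)
t=proj('wrist',X+.045*np.array([np.cos(np.radians(107.2)),np.sin(np.radians(107.2)),0])+[0,0,.0157],p).astype(int); print(t)
for r in range(t[1]-40,t[1]+41,10): print(r,v[r,t[0]-32:t[0]+33:4])
```

```text
[0.6702 0.155  0.0778] [-0.2095 -0.7051 -1.3188] 0.016070725574741686 [-0.6121 -0.4081  1.3187]
[319 216]
176 [207 192 179 154 134 133 125 120 100 101  89  96  97 140 154 243 237]
186 [236 237 237 239 238 237 237 238 238 238 238 239 234 237 241 243 238]
196 [237 235 235 238 239 236 236 238 238 238 238 237 236 236 240 240 236]
206 [140 140 139 133 136 121 194 231 236 221 174 144 137 138 138 137 134]
216 [135 133 130 130 130 111 187 230 237 222 172 117 137 137 134 132 133]
226 [125 126 118 119 124 111 179 232 234 217 168  91 132 128 130 129 126]
236 [214 209 197 185 126 108 186 229 233 218 162 154 216 212 212 214 188]
246 [ 69  85  85  85  84  85 172 223 235 221 163  94  91  93  93  91  91]
256 [ 68  59  64  64  66  85 172 231 234 212 156  67  66  65  71  72  68]
```

Emit:
move_arm:
  moves:
    - [-1, 0.05, 0, 0.04, 0, 0, 0]
    - [-1, 0.15, 0, 0, 0, 0, 0]
    - [-1, 0.15, 0, 0, 0, 0, 0]
    - [-1, 0.15, 0, 0, 0, 0, 0]
    - [-1, 0, 0, 0, 0, 0, 0]

```text
time_s: 50.68
tool_pos: [0.6653, 0.1696, 0.0765]
tool_rot: [-1.864, -2.527, 0.0]
force: [-3.6, 0.5, -1.3]
finger_gap: 0.0167
gripper_force: 52.4
```

Emit:
move_arm:
  moves:
    - [-1, 0.15, 0, 0, 0, 0, 0]
    - [-1, 0.15, 0, 0, 0, 0, 0]
    - [-1, 0.15, 0, 0, 0, 0, 0]
    - [-1, 0, 0, 0, 0, 0, 0]

```text
time_s: 51.18
tool_pos: [0.6614, 0.1821, 0.0764]
tool_rot: [-1.865, -2.527, 0.001]
force: [-4.8, -1.7, 0.3]
finger_gap: 0.0165
gripper_force: 52.4
```

Emit:
move_arm:
  moves:
    - [-1, 0.15, -0.02, 0, 0, 0, 0]
    - [-1, 0.15, -0.01, 0, 0, 0, 0]
    - [-1, 0.06, 0, 0, 0, 0, 0]
    - [-1, 0, 0, 0, 0, 0, 0]

```text
time_s: 51.68
tool_pos: [0.6579, 0.1925, 0.0767]
tool_rot: [-1.865, -2.528, -0.001]
force: [-1.7, -0.3, -0.3]
finger_gap: 0.0166
gripper_force: 52.4
```

Emit:
move_arm:
  moves:
    - [-1, 0.06, 0, 0, 0, 0, 0]
    - [-1, 0.04, 0, 0, 0, 0, 0]
    - [-1, 0, 0, 0, 0, 0, 0]

```text
time_s: 52.05
tool_pos: [0.6575, 0.1935, 0.0768]
tool_rot: [1.866, 2.525, -0.002]
force: [0.5, -7.3, -0.2]
finger_gap: 0.0165
gripper_force: 52.5
```

Emit:
move_arm:
  moves:
    - [-1, 0.04, 0, 0, 0, 0, 0]
    - [-1, 0, 0, 0, 0, 0, 0]
    - [-1, 0, 0, 0, 0, 0, 0]

```text
time_s: 52.42
tool_pos: [0.6574, 0.1936, 0.0768]
tool_rot: [1.866, 2.523, -0.003]
force: [1.1, -12.8, 0.7]
finger_gap: 0.0166
gripper_force: 52.5
```

Emit:
move_arm:
  moves:
    - [-0.3, 0, 0, 0, 0, 0, 0]
    - [-0.3, 0, 0, 0, 0, 0, 0]
    - [-0.3, 0, 0, -0.3, 0, 0, 0]
    - [-0.3, 0, 0, -0.8, 0, 0, 0]
    - [-0.3, 0, 0, -1, 0, 0, 0]
    - [-0.3, 0, 0, -1, 0, 0, 0]
    - [0, -0.8, 0, 0, 0, 0, 0]
    - [0, 0, 0, 0, 0, 0, 0]

```text
time_s: 53.42
tool_pos: [0.6644, 0.1716, 0.1692]
tool_rot: [1.868, 2.526, 0.0]
force: [-0.2, -0.1, 0.1]
finger_gap: 0.0426
gripper_force: 0.0
```

Run:
```python
from h import *
np.set_printoptions(precision=4,suppress=True)
o=arm.get_obs(); X=o['tool_pos'];print(X,o['finger_gap'],-2*np.degrees(np.arctan(o['tool_rot'][0]/o['tool_rot'][1])))
im,p=snap('w16'); h=np.array([.6469,.2232]); d=np.array([np.cos(np.radians(107.2)),np.sin(np.radians(107.2))])
print(proj('wrist',[*(h-.03*d),.101],p))
for t in (60,75): print([(np.round(r[0],4),np.round(r[1],4),round(r[2],1),'along',((r[0]-h)@d).round(4)) for r in dark(im,p,h-.03*d,z=.101,thr=t,half=60)])
for s in (.017,.019,.021,.025,.029,.031,.034): 
    q=proj('wrist',[*(h+s*d),.092],p).astype(int); print(s,q,im[q[1],q[0]-12:q[0]+13:4].max(1))
```

```text
[0.6644 0.1716 0.1692] 0.04255936746429477 -72.9680391351766
[316.6641 216.9432]
[]
[(array([0.6628, 0.1686]), array([0.077 , 0.0231]), 17.1, 'along', np.float64(-0.0569))]
0.017 [316 138] [255 255 255 255 255 255 255]
0.019 [316 135] [173 159 182 252 249 110 177]
0.021 [316 132] [212 216 201 254 253 136 220]
0.025 [316 125] [212 206 140 254 251 221 211]
0.029 [316 119] [202 209 210 254 241 210 208]
0.031 [316 116] [207 205 205 206 199 203 197]
0.034 [316 111] [199 200 199 200 197 198 192]
```

Emit:
move_arm:
  moves:
    - [0, -0.607, -0.932, 0, 0, 0, 0]
    - [0, -0.607, -0.932, 0, 0, 0, 0]
    - [0, -0.607, -0.932, 0, 0, 0, 0]
    - [0, -0.607, -0.932, 0, 0, 0, 0]
    - [0, -0.607, -0.932, 0, 0, 0, 0]
    - [0, -0.607, -0.932, 0, 0, 0, 0]
    - [0, -0.607, -0.932, 0, 0, 0, 0]
    - [0, -0.607, -0.932, 0, 0, 0, 0]
    - [0, -0.607, -0.932, 0, 0, 0, 0]
    - [0, -0.607, -0.932, 0, 0, 0, 0]
    - [0, -0.607, -0.932, 0, 0, 0, 0]
    - [0, -0.607, -0.932, 0, 0, 0, 0]
    - [0, -0.607, -0.932, 0, 0, 0, 0]

```text
time_s: 55.1
tool_pos: [0.3851, -0.1606, 0.1688]
tool_rot: [-1.865, -2.527, -0.0]
force: [-0.6, 0.2, 0.4]
finger_gap: 0.0427
gripper_force: 0.0
```

Emit:
move_arm:
  moves:
    - [0, 0, 0, 0.18, 0, 0, -0.97]
    - [0, 0, 0, 0.18, 0, 0, -0.97]
    - [0, 0, 0, 0.18, 0, 0, -0.97]
    - [0, 0, 0, 0.18, 0, 0, -0.97]
    - [0, 0, 0, 0.18, 0, 0, -0.97]
    - [0, 0, 0, 0.18, 0, 0, -0.97]
    - [0, 0, 0, 0.18, 0, 0, -0.97]
    - [0, 0, 0, 0.18, 0, 0, -0.97]
    - [0, 0, 0, 0.18, 0, 0, -0.97]
    - [0, 0, 0, 0.18, 0, 0, -0.97]
    - [0, 0, 0, 0.18, 0, 0, -0.97]
    - [0, 0, 0, 0.18, 0, 0, -0.97]
    - [0, 0, 0, 0.18, 0, 0, -0.97]
    - [0, 0, 0, 0.18, 0, 0, -0.97]
    - [0, 0, 0, 0.18, 0, 0, -0.97]
    - [0, 0, 0, 0.18, 0, 0, -0.97]
    - [0, 0, 0, 0.1, 0, 0, -0.97]
    - [0, 0, 0, 0, 0, 0, 0]
    - [0, 0, 0, 0, 0, 0, 0]

```text
time_s: 57.48
tool_pos: [0.3859, -0.1601, 0.08]
tool_rot: [0.26, -3.131, -0.0]
force: [-0.2, 0.5, 0.7]
finger_gap: 0.0425
gripper_force: 0.0
```

Run:
```python
from h import *
np.set_printoptions(precision=4,suppress=True)
o=arm.get_obs(); X=o['tool_pos'];print(X,o['finger_gap'],-2*np.degrees(np.arctan(o['tool_rot'][0]/o['tool_rot'][1])))
im,p=snap('w17'); g=(.3862,-.161); print(proj('wrist',[*g,.026],p))
for t in (65,80): print([(np.round(r[0],4),np.round(r[1],4),round(r[2],1)) for r in dark(im,p,g,thr=t)])
```

```text
[ 0.3859 -0.1601  0.08  ] 0.042504003097264036 9.47846487064085
[316.1338 262.1604]
[(array([ 0.3814, -0.166 ]), array([0.0237, 0.0165]), 9.7)]
[(array([ 0.3818, -0.1661]), array([0.0243, 0.0179]), 9.5)]
```

Emit:
move_arm:
  moves:
    - [-0.3, 0.27, -0.17, 0.5, 0, 0, 0]
    - [-0.3, 0, 0, 0.6, 0, 0, 0]
    - [-0.3, 0, 0, 0.6, 0, 0, 0]
    - [-0.3, 0, 0, 0.55, 0, 0, 0]
    - [-0.3, 0, 0, 0.4, 0, 0, 0]
    - [-0.3, 0, 0, 0, 0, 0, 0]
  newtons: 50

```text
time_s: 58.28
tool_pos: [0.3783, -0.1663, -0.0003]
tool_rot: [0.262, -3.129, -0.001]
force: [-0.4, 0.1, 0.2]
finger_gap: 0.0298
gripper_force: 0.0
```

Emit:
move_arm:
  moves:
    - [-1, 0, 0, 0, 0, 0, 0]
    - [-1, 0, 0, 0, 0, 0, 0]
    - [-1, 0, 0, 0, 0, 0, 0]
    - [-1, 0, 0, 0, 0, 0, 0]

```text
time_s: 58.78
tool_pos: [0.3792, -0.1667, 0.0011]
tool_rot: [-0.262, 3.13, -0.001]
force: [0.5, -0.6, 1.7]
finger_gap: 0.0165
gripper_force: 52.9
```

Emit:
move_arm:
  moves:
    - [-1, 0, 0, -0.3, 0, 0, 0]
    - [-1, 0, 0, -0.7, 0, 0, 0]
    - [-1, 0, 0, -1, 0, 0, 0]
    - [-1, 0, 0, -1, 0, 0, 0]
    - [-1, 0, 0, -1, 0, 0, 0]
    - [-1, 0, 0, -0.7, 0, 0, 0]
    - [-1, 0, 0, 0, 0, 0, 0]

```text
time_s: 59.65
tool_pos: [0.3797, -0.1669, 0.1435]
tool_rot: [-0.262, 3.128, -0.002]
force: [-0.3, 0.3, -0.5]
finger_gap: 0.0167
gripper_force: 52.6
```

Run:
```python
from h import *
np.set_printoptions(precision=4,suppress=True)
o=arm.get_obs(); X=o['tool_pos'];print(X,o['finger_gap'],o['gripper_force'],o['joint_pos'])
im,p=snap('w18'); im2,ps=snap('s18','side')
h=np.array([.6425,.0443]);d=np.array([np.cos(np.radians(54.25)),np.sin(np.radians(54.25))]);print(h-.089*d)
# tray pockets now in side view: dark heads count
v=im2.max(2)[300:375,320:400]; n,l,s,c=cv2.connectedComponentsWithStats((v<60).astype(np.uint8)); print([(c[i]+[320,300],s[i,4]) for i in range(1,n) if s[i,4]>15])
```

```text
[ 0.3797 -0.1669  0.1435] 0.01667666300120124 52.64644682407379 [-0.4143 -0.2559 -0.2936  1.5302  0.     -0.5815]
[ 0.5905 -0.0279]
[(array([357.6713, 306.3606]), np.int32(502)), (array([371.7179, 319.2051]), np.int32(78)), (array([381.9644, 354.9985]), np.int32(675)), (array([336.0199, 371.0677]), np.int32(251))]
```

Emit:
move_arm:
  moves:
    - [-1, 0, 0, 0, 0, 0, -0.99]
    - [-1, 0, 0, 0, 0, 0, -0.99]
    - [-1, 0, 0, 0, 0, 0, -0.99]
    - [-1, 0, 0, 0, 0, 0, -0.99]
    - [-1, 0, 0, 0, 0, 0, -0.99]
    - [-1, 0, 0, 0, 0, 0, -0.99]
    - [-1, 0, 0, 0, 0, 0, -0.99]
    - [-1, 0, 0, 0, 0, 0, -0.99]
    - [-1, 0, 0, 0, 0, 0, -0.99]
    - [-1, -0.87, -0.33, 0, 0, 0, 0]
    - [-1, -0.87, -0.33, 0, 0, 0, 0]
    - [-1, -0.87, -0.33, 0, 0, 0, 0]
    - [-1, -0.87, -0.33, 0, 0, 0, 0]
    - [-1, -0.87, -0.33, 0, 0, 0, 0]
    - [-1, -0.87, -0.33, 0, 0, 0, 0]
    - [-1, -0.87, -0.33, 0, 0, 0, 0]
    - [-1, -0.87, -0.33, 0, 0, 0, 0]
    - [-1, -0.7, -0.33, 0, 0, 0, 0]
    - [-1, 0, 0, 0, 0, 0, 0]

```text
time_s: 62.12
tool_pos: [0.5858, -0.0319, 0.1397]
tool_rot: [1.43, -2.795, -0.002]
force: [-0.6, -0.4, -0.4]
finger_gap: 0.016
gripper_force: 52.7
```

Run:
```python
from h import *
np.set_printoptions(precision=4,suppress=True)
o=arm.get_obs(); X=o['tool_pos'];print(X,o['finger_gap'],o['gripper_force'],-2*np.degrees(np.arctan(o['tool_rot'][0]/o['tool_rot'][1])))
print(delta([.5891,-.0281,.0761],o['tool_rot']))
im,p=snap('s19','side'); print(proj('side',(.6425,.0443,.11),p)); 
P=white(im,p,(.6425,.0443),.11,22,n='side',thr=170); print(cv2.minAreaRect(P))
```

```text
[ 0.5858 -0.0319  0.1397] 0.01599386764551796 52.65977740287781 54.19868322790452
(array([-0.1688, -0.02  ,  2.1205]), array([0., 0., 0.]))
[303.8208 199.8507]
((0.6321694254875183, 0.04757452383637428), (0.03842289745807648, 0.021159451454877853), 58.6519775390625)
```

Emit:
move_arm:
  moves:
    - [-1, 0, -0.02, 0.7, 0, 0, 0]
    - [-1, 0, 0, 0.7, 0, 0, 0]
    - [-1, 0, 0, 0.7, 0, 0, 0]
    - [-1, 0, 0, 0, 0, 0, 0]
    - [-1, 0, 0, 0, 0, 0, 0]

```text
time_s: 62.8
tool_pos: [0.5861, -0.0333, 0.0796]
tool_rot: [-1.429, 2.797, -0.0]
force: [0.1, -0.6, -0.2]
finger_gap: 0.0166
gripper_force: 52.7
```

Run:
```python
from h import *
np.set_printoptions(precision=4,suppress=True)
o=arm.get_obs(); X=o['tool_pos'];print(X,delta([.5891,-.0281,.0761],o['tool_rot'])[0])
p=arm.camera_params('scene')
u=np.array([.584,.811,0]); t=X+.063*u+[0,0,.0159]
for n in ('side','scene'):
    im,p=snap('x_'+n,n); a=proj(n,t,p); b=proj(n,X+.03*u+[0,0,.0159],p); hf=proj(n,[.6425-.019*.584,.0443-.019*.811,.092],p)
    print(n,'tip',a,'mid',b,'hole',hf)
    g=cv2.cvtColor(im,cv2.COLOR_BGR2GRAY)
    y0,x0=int(min(a[1],hf[1]))-8,int(min(a[0],hf[0]))-12
    print(x0,y0); print(g[y0:y0+26,x0:x0+30])
```

```text
[ 0.5861 -0.0333  0.0796] [-0.1985  0.0189  0.1153]
side tip [311.193  213.7109] mid [318.8621 222.9586] hole [308.2528 210.9709]
296 202
[[236 241 240 226 149 128 207 229 223 188  88  51  60  49  40  36  34  36
   38  31  37  37  36  33  33  36  35  36  37  36]
 [191 238 240 241 225 133 133 209 195 130  76  61  56  44  37  37  38  37
   35  32  35  36  34  36  38  39  40  40  41  35]
 [145 224 241 240 240 224 128 112 111  95  69  62  59  40  41  40  39  33
   37  35  36  34  34  36  38  35  38  40  41  43]
 [105 154 232 242 240 238 202 145 155 107  65  59  61  33  35  34  41  36
   35  33  35  38  34  36  35  36  37  39  39  39]
 [102 104 155 235 241 242 225 137 116  99  70  59  54  33  31  34  38  36
   33  35  36  37  37  38  33  36  35  37  35  31]
 [ 97  78  74 127 203 226 155 113 100  71  59  56  50  42  31  35  35  32
   34  39  35  34  35  34  36  32  32  35  34  35]
 [ 63  61  57  68 107 143 115 110 103  71  53  52  49  51  49  45  34  35
   36  37  33  34  35  35  34  32  35  32  36  35]
 [ 54  58  74  96 113 114 108 111  99  64  50  53  54  64  89  83  60  34
   34  34  36
[... 4926 characters left out ...]
193 196 196 192 158 172
  190 121  60  67  72 105 132 124  63  62  64  62]
 [194 194 194 195 197 195 190 190 191 195 195 195 196 197 198 193 145 150
  171 190 134  68  83 102 130 123  62  63  63  59]
 [194 194 194 195 196 195 195 196 196 196 196 196 196 196 193 194 188 148
  162 204 192 147 101 108 130 123  59  61  59  58]
 [196 195 196 196 196 195 197 198 197 197 196 196 197 196 192 193 190 150
  154 164 171 194 151 112 136  88  66  75  74  69]
 [198 188 199 198 198 199 200 201 200 199 199 199 199 199 193 194 196 190
  153 147 157 193 163 142 103 102  97  83  72  77]
 [153 162 188 178 192 203 200 194 200 191 192 200 201 201 199 195 191 173
  159 130 120 129 125 118 101  92  78  75  76  88]]
```

Emit:
move_arm:
  moves:
    - [-1, 0, 0.02, 0.115, 0, 0, 0]
    - [-1, -0.15, 0, 0, 0, 0, 0]
    - [-1, -0.15, 0, 0, 0, 0, 0]
    - [-1, -0.15, 0, 0, 0, 0, 0]
    - [-1, 0, 0, 0, 0, 0, 0]

```text
time_s: 63.52
tool_pos: [0.5939, -0.0213, 0.0752]
tool_rot: [1.43, -2.797, -0.0]
force: [-0.1, -1.1, 0.0]
finger_gap: 0.0164
gripper_force: 52.7
```

Emit:
move_arm:
  moves:
    - [-1, -0.1, 0, 0, 0, 0, 0]
    - [-1, -0.1, 0, 0, 0, 0, 0]
    - [-1, 0, 0, 0, 0, 0, 0]

```text
time_s: 63.9
tool_pos: [0.5973, -0.0166, 0.0753]
tool_rot: [-1.43, 2.797, 0.0]
force: [0.7, 0.2, -0.2]
finger_gap: 0.0165
gripper_force: 52.7
```

Emit:
move_arm:
  moves:
    - [-1, -0.15, 0, 0, 0, 0, 0]
    - [-1, -0.15, 0, 0, 0, 0, 0]
    - [-1, 0, 0, 0, 0, 0, 0]

```text
time_s: 64.28
tool_pos: [0.6032, -0.0091, 0.0754]
tool_rot: [-1.429, 2.796, -0.0]
force: [3.3, -0.6, -0.1]
finger_gap: 0.0165
gripper_force: 52.6
```

Emit:
move_arm:
  moves:
    - [-1, -0.15, 0, 0, 0, 0, 0]
    - [-1, -0.15, 0, 0, 0, 0, 0]
    - [-1, 0, 0, 0, 0, 0, 0]

```text
time_s: 64.65
tool_pos: [0.6083, -0.002, 0.0754]
tool_rot: [-1.429, 2.797, -0.0]
force: [4.2, -2.3, -0.2]
finger_gap: 0.0161
gripper_force: 52.6
```

Emit:
move_arm:
  moves:
    - [-1, -0.15, 0, 0, 0, 0, 0]
    - [-1, -0.15, 0, 0, 0, 0, 0]
    - [-1, 0, 0, 0, 0, 0, 0]

```text
time_s: 65.03
tool_pos: [0.6135, 0.0051, 0.0754]
tool_rot: [-1.429, 2.797, -0.001]
force: [4.6, -2.8, -0.8]
finger_gap: 0.0165
gripper_force: 52.6
```

Emit:
move_arm:
  moves:
    - [-1, -0.15, -0.02, 0, 0, 0, 0]
    - [-1, -0.15, -0.01, 0, 0, 0, 0]
    - [-1, -0.13, 0, 0, 0, 0, 0]
    - [-1, 0, 0, 0, 0, 0, 0]

```text
time_s: 65.53
tool_pos: [0.6213, 0.0151, 0.0752]
tool_rot: [1.43, -2.797, 0.0]
force: [0.8, -4.0, 0.6]
finger_gap: 0.0164
gripper_force: 52.7
```

Emit:
move_arm:
  moves:
    - [-1, -0.08, 0, 0, 0, 0, 0]
    - [-1, -0.05, 0, 0, 0, 0, 0]
    - [-1, 0, 0, 0, 0, 0, 0]

```text
time_s: 65.9
tool_pos: [0.6214, 0.0154, 0.0752]
tool_rot: [1.424, -2.793, 0.004]
force: [-9.9, -18.4, 5.5]
finger_gap: 0.0165
gripper_force: 53.5
```

Emit:
move_arm:
  moves:
    - [-0.3, 0, 0, 0, 0, 0, 0]
    - [-0.3, 0, 0, 0, 0, 0, 0]
    - [-0.3, 0.1, 0, -0.3, 0, 0, 0]
    - [-0.3, 0, 0, -0.8, 0, 0, 0]
    - [0, 0, 0, -1, 0, 0, 0]
    - [0.5, 0, 0, -1, 0, 0, 0]
    - [1, 0, 0, 0, 0, 0, 0]
    - [1, 0, 0, 0, 0, 0, 0]

```text
time_s: 66.9
tool_pos: [0.6217, 0.0159, 0.1679]
tool_rot: [1.43, -2.797, -0.0]
force: [1.0, -0.7, -0.4]
finger_gap: 0.0852
gripper_force: 0.0
```

Run:
```python
from h import *
np.set_printoptions(precision=4,suppress=True,linewidth=200)
o=arm.get_obs(); X=o['tool_pos'];print(X)
im,p=snap('w20'); h=np.array([.6425,.0443]); d=np.array([.584,.811]); n=np.array([-.811,.584])
P=white(im,p,h,.11,70); print('hub',cv2.minAreaRect(P))
print(proj('wrist',[*h,.11],p))
for t in (60,75): print([(np.round(r[0],4),np.round(r[1],4),round(r[2],1),'along',((r[0]-h)@d).round(4),((r[0]-h)@n).round(4)) for r in dark(im,p,h-.03*d,z=.101,thr=t,half=50)])
for s in range(-50,-14,2): 
    print(s,[im[tuple(proj('wrist',[*(h+s/1000*d+k*n),.101 if s<-19 else .11],p).astype(int)[::-1])].max() for k in (-.007,-.004,0,.004,.007)],end=' ')
print()
for s in range(17,38,2): 
    print(s,[im[tuple(proj('wrist',[*(h+s/1000*d+k*n),.092],p).astype(int)[::-1])].tolist() for k in (-.002,0,.002)],end=' ')
```

```text
[0.6217 0.0159 0.1679]
hub ((0.6317752599716187, 0.05032266676425934), (0.041090719401836395, 0.062164556235075), 54.14809799194336)
[317.6331 310.6156]
[]
[(array([0.6204, 0.0147]), array([0.0172, 0.0156]), 53.5, 'along', np.float64(-0.0369), np.float64(0.0006))]
-50 [np.uint8(211), np.uint8(219), np.uint8(192), np.uint8(190), np.uint8(194)] -48 [np.uint8(214), np.uint8(211), np.uint8(198), np.uint8(197), np.uint8(193)] -46 [np.uint8(228), np.uint8(128), np.uint8(139), np.uint8(144), np.uint8(151)] -44 [np.uint8(127), np.uint8(57), np.uint8(60), np.uint8(67), np.uint8(62)] -42 [np.uint8(50), np.uint8(64), np.uint8(62), np.uint8(66), np.uint8(64)] -40 [np.uint8(58), np.uint8(67), np.uint8(73), np.uint8(75), np.uint8(69)] -38 [np.uint8(68), np.uint8(78), np.uint8(78), np.uint8(77), np.uint8(79)] -36 [np.uint8(74), np.uint8(71), np.uint8(76), np.uint8(68), np.uint8(73)] -34 [np.uint8(55), np.uint8(72), np.uint8(78), np.uint8(88), np.uint8(97)] -32 [np.uint8(70), np.uint8(73), np.uint8(75), np.uint8(77), np.uint8(72)] -30 [np.uint8(119), np.uint8(119), np.uint8(121), np.uint8(115), np.u
[... 453 characters left out ...]
8(190), np.uint8(254)] -16 [np.uint8(216), np.uint8(216), np.uint8(214), np.uint8(215), np.uint8(252)] 
17 [[231, 237, 239], [239, 245, 247], [241, 245, 248]] 19 [[214, 226, 230], [226, 231, 237], [216, 224, 229]] 21 [[235, 229, 227], [239, 231, 230], [236, 229, 228]] 23 [[252, 250, 249], [252, 250, 249], [252, 250, 250]] 25 [[252, 250, 250], [252, 250, 249], [252, 250, 250]] 27 [[252, 250, 250], [252, 250, 249], [252, 250, 249]] 29 [[255, 253, 252], [253, 251, 250], [255, 252, 251]] 31 [[210, 207, 217], [252, 252, 251], [210, 210, 221]] 33 [[79, 99, 145], [78, 98, 138], [76, 83, 114]] 35 [[80, 89, 125], [110, 111, 108], [113, 110, 111]] 37 [[116, 112, 109], [117, 111, 110], [111, 112, 111]]
```

Emit:
move_arm:
  moves:
    - [1, 0, 0, -1, 0, 0, 0]
    - [1, 0.5, 0, -1, 0, 0, 0]
    - [1, 0.9, 0, -1, 0, 0, 0]
    - [1, 0.9, 0, -0.5, 0, 0, 0]
    - [1, 0, 0, 0, 0, 0, 0]
    - [1, 0, 0, 0, 0, 0, 0]

```text
time_s: 67.7
tool_pos: [0.5814, -0.0399, 0.272]
tool_rot: [1.429, -2.797, -0.001]
force: [1.2, 0.7, -0.1]
finger_gap: 0.0854
gripper_force: 0.0
```

Run:
```python
from h import *
np.set_printoptions(precision=4,suppress=True,linewidth=200)
o=arm.get_obs(); print(o['tool_pos'],o['time_s'],o['force'])
im,p=snap('w21'); ims,ps=snap('s21','side'); print(knobs(ims[:,:,::-1]))
for nm,h,yaw in (('g',(.6465,.2232),107.2),('y',(.6425,.0443),54.25)):
    h=np.array(h); d=np.array([np.cos(np.radians(yaw)),np.sin(np.radians(yaw))]); n=np.array([-d[1],d[0]])
    print(nm,proj('wrist',[*h,.11],p)); S=lambda s,k,z:im[tuple(np.clip(proj('wrist',[*(h+s/1000*d+k*n),z],p).astype(int)[::-1],0,[479,639]))].max()
    print([(s,int(S(s,0,.101)),int(S(s,.006,.101))) for s in range(-48,-12,3)],[(s,int(S(s,0,.094))) for s in range(17,38,3)])
# compare bystander zone to the start picture
a=cv2.imread('pics/side0.png'); df=cv2.absdiff(a,ims).max(2)[135:245,200:500]; print('changed px in jar/glass zone',[(int(df[:, i:i+50].astype(int).__gt__(40).sum())) for i in range(0,300,50)])
```

```text
[ 0.5814 -0.0399  0.272 ] 67.7 [ 1.2461  0.7087 -0.117 ]
[([250.0, 200.6], 48), ([289.2, 211.3], 51), ([269.0, 216.9], 139), ([220.1, 218.6], 22), ([385.8, 244.9], 138), ([289.6, 241.8], 43), ([376.2, 269.1], 39)]
g [403.5052 425.6141]
[(-48, 43, 48), (-45, 42, 43), (-42, 52, 54), (-39, 52, 57), (-36, 167, 126), (-33, 68, 60), (-30, 52, 71), (-27, 119, 134), (-24, 54, 49), (-21, 110, 115), (-18, 111, 107), (-15, 110, 110)] [(17, 145), (20, 39), (23, 39), (26, 42), (29, 36), (32, 44), (35, 46)]
y [318.0015 322.8079]
[(-48, 189, 197), (-45, 86, 80), (-42, 87, 80), (-39, 99, 108), (-36, 140, 118), (-33, 99, 101), (-30, 194, 201), (-27, 88, 91), (-24, 89, 95), (-21, 109, 101), (-18, 139, 136), (-15, 123, 126)] [(17, 252), (20, 219), (23, 254), (26, 253), (29, 255), (32, 137), (35, 119)]
changed px in jar/glass zone [2700, 1632, 1902, 2756, 2175, 1421]
```

```bash
python3 -c "
from rig import arm
print(arm.close_job())"
```

```text
the job is handed in; nothing more can be done
None
```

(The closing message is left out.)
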